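# Load the dose station, shut its guard and wind the reminder

## Task

Slide the dose station's clear guard fully open, take the empty red box out of the well and put it in the steel tray, and set every loose navy day box from the bamboo mat into the well, each flat on the well's floor with its lid up and none stacked, then slide the guard fully shut. With the guard shut, wind the clockwork reminder by turning its brass key clockwise, a part turn at a time, until it comes up against its stop. Leave the tumbler, measuring cup, tin, weekly organizer and amber jar standing where they are.

Things in the scene. Friction and masses are not known exactly. Their poses are not given: they have to be found in the camera images.
- station: white dose station fixed to the board, 206 (x) x 403 mm (y). Origin on the board under its middle. Its +y half is an open well, its -y half a closed housing 60 mm high (from y -200 to +5 mm) that holds the clockwork and into which the guard slides.
- well (a point): centre of the well's floor, 8 mm above the board, axes as the station's. The well inside measures 190 mm (x) by 190 mm (y); its walls, 8 mm thick, rise 36 mm above the floor.
- guard (a joint): position of the clear guard, a 6 mm flat panel lying level on the well's walls (top 50 mm above the board): 0 = fully shut, 0.165 m = fully open at its stop (slid to the station's -y into the housing, leaving the well uncovered but for a 27 mm strip beside the housing). It slides stiffly, about 2 N, and stays where it is left.
- guard_grip (a point): grip point of the guard's orange upright handle, on the guard near its free +y edge: a fin 50 mm along the station's x, 12 mm thick along y, from 50 to 98 mm above the board; this point is 10 mm below its top, in its middle. Moves with the guard; when fully open the fin stands 4 mm from the housing.
- key (a joint): how far the reminder key is wound, clockwise seen from above: 0 = run down, 4.2 rad = at its stop. A spring resists (up to 0.15 N m); the ratchet keeps it where it is left.
- key_grip (a point): grip point of the brass key, on its upright axis over the middle of the housing, 90 mm above the board. The key's flat wing is 46 mm long along this point's x, 9 mm thick along its y, from 74 to 100 mm above the board. Turns with the key.
- mat: bamboo mat fixed to the board, 260 x 260 mm, 4 mm thick; origin at the centre of its underside.
- day1: loose navy day box, 40 (its x) x 54 (its y) x 28 mm high, 60 g, lighter navy lid on top with a small white thumb tab; origin at the centre of its underside, z up through the lid. May be absent.
- day2: loose navy day box, 40 (its x) x 54 (its y) x 28 mm high, 60 g, lighter navy lid on top with a small white thumb tab; origin at the centre of its underside, z up through the lid. May be absent.
- day3: loose navy day box, 40 (its x) x 54 (its y) x 28 mm high, 60 g, lighter navy lid on top with a small white thumb tab; origin at the centre of its underside, z up through the lid. May be absent.
- day4: loose navy day box, 40 (its x) x 54 (its y) x 28 mm high, 60 g, lighter navy lid on top with a small white thumb tab; origin at the centre of its underside, z up through the lid. May be absent.
- spent: empty red day box in the well, 40 (its x) x 54 (its y) x 28 mm high, 40 g, white thumb tab; origin at the centre of its underside, z up. Always there.
- tray_in (a point): centre of the inner floor (4 mm above the board) of the fixed steel tray for empties: 130 x 130 mm outside, walls 4 mm thick and 16 mm high above the board.
- tumbler: glass shot tumbler, 46 mm across, 58 mm high, bystander; origin at the centre of its underside.
- measure: stainless measuring cup, 68 mm across, 45 mm high, with a flat handle reaching 116 mm along its y, bystander; origin under the cup.
- tin: aluminium tin with hinged lid, 70 x 95 x 34 mm, bystander; origin at the centre of its underside.
- organizer: navy weekly organizer of seven lidded cells in one piece, 50 x 235 x 30 mm, bystander (not one of the day boxes); origin at the centre of its underside.
- jar: amber jar with white cap, 48 mm across, 75 mm high, bystander; origin at the centre of its underside.

How it is judged:
By the outcome, as a careful person would: the job done as asked, in the order asked, and still so for the second after the job is handed in, with the robot touching nothing.
Of day1, day2, day3, day4 only 2 to 4 are there at a start; the rules pass over those that are not, and their reading is None.
At some moment in a run one of day1, day2, day3, day4 may be knocked a few centimetres aside while the robot is not near it.
Once in a run the grip may slacken for a moment while it holds something.
It also fails if it takes over 210 s, if anything falls off the work surface, if the arm or the gripper's body presses on something with over 40 N, if the wrist force passes 120 N, or if a joint passes its speed limit or range.

## Robot

A 6-joint arm with a two-finger parallel gripper is mounted at the origin on the work surface. World frame = base frame: x ahead of the robot, y to its left, z up, the work surface at z = 0. Lengths are in mm, angles in rad, forces in N, time in s.
With the tool pointing down it reaches from about 350 to 975 mm from the base axis. Payload 7.1 kg.
Tool frame: the origin (TCP) lies midway between the tips of the shut fingers; the grasp point (between the pads) lies 19 mm behind it; z points along the fingers, y is the line along which they close (so a half turn about z gives the same grasp; the last joint's range is limited). The gripper opens to 88 mm and grips with 3 to 60 N. Pads are 20 mm wide; open, the fingers measure 115 mm over their backs; the gripper's body (75 mm by 178 mm) begins 61 mm behind the grasp point.
Start: joints at [-0.019, 0.423, 1.63, -0, 1.089, -0.019], TCP at [624.984, 0.026, 222.675] pointing down, gripper open.
Joint ranges: [-3, 3], [-0.9, 2.11], [0.09, 2.58], [-1.31, 4.45], [0.11, 2.69], [-2.54, 2.54]. Speed limits (rad/s): [2.39, 2.39, 3.01, 3.14, 3.14, 3.14].

## Interface

Orientations are given as a rotation vector (axis times angle).
In Python, from workcell import ctrl gives the robot as it stands. The module is installed in compiled form; this text tells all that it offers.
- The arm moves only by the tool apply_moves, never from a script. Its argument "targets" is a list of rows, each a list of 3 entries, a list of its own where there are three numbers: the opening, from -1 (shut) to 1 (fully open), then the shift along the tool's x, y, z normalised to -1 to 1, where 1 is 5 cm, then the turn, a rotation vector about the tool's x, y, z normalised to -1 to 1, where 1 is 90 degrees. In form: [[jaw, [x, y, z], [wx, wy, wz]], ...]. A call has 1 to 8 rows; each row shifts and turns the commanded pose from where the row before left it, along the tool's axes as they then stand; what a row does not reach is not made up. A row lasts 1/8 s, in which the tool goes at most 62.5 mm and 10.7 degrees, less where a joint would pass 70% of its speed; a pose out of reach is approached as far as the arm can. A call with a number of a shift or a turn outside -1 to 1 is refused whole. A call with a gripper value outside its range is refused whole. The fingers move at their own pace and stop on an object; the grip force is fixed at half the most. Time passes only in rows, so rows that do not move let the fingers close. It gives the time, the measured TCP pose, the force, the opening and the grip force at its end, in the units of the state.
- ctrl.get_obs(): the state, without advancing time (a new reading comes with each control period).
- ctrl.get_image(name): name is "scene" or "side" or "wrist"; returns a dict with "pixels" (400x640x3 uint8, blue, green, red), "camera_matrix" (3x3 intrinsics, pixels), "view" (4x4, takes a point from world to camera coordinates); the wrist camera has in their place "hand_eye" (4x4, takes a point from camera to tool coordinates, whose origin is the TCP and whose axes are the flange's). Camera axes: x right, y down, z forward; pixel columns grow to the right and rows downward; lengths in mm; the calibration is good to about 2 mm. A picture is of the moment at which its call begins: read the wrist's pose just before it. There is no depth.
- ctrl.close_job(): hands the job in; it is judged then, once.
Trained networks look in the newest picture that a camera, given by its name, has taken for a name from the list of things; names that differ only in an ending like _2 or _b are one class to them, and where a whole thing is asked for, a point or a joint stands for the part that bears it (a point fixed in the world has none). Each returns a list of dicts, best first, with "score" (0 to 1); they miss things now and then, are a little off and sometimes report something else, mostly with a low value. They report only what shows in the picture. A call takes as long as a camera call.
- ctrl.masks_of(label, camera): "region" (400x640 bool, what is visible of it) and "bbox" ([left, top, right, bottom] in pixels, round what is visible of it).
- ctrl.pinpoint(label, camera): "xy" ([column, row] in pixels: a listed point, or the origin of a listed thing).
The state is a dict: "t": time; "qpos": joint angles; "qvel": joint speeds; "joint_torque": joint torques, N m; "ee_pos": TCP position; "orientation": TCP orientation; "ft_force": force on the tool from outside, world axes, zero at the start; "moment": the same for the moment, N m; "width": finger opening in mm; "grasp_force": force on a finger pad.
Only numpy, scipy, OpenCV 4.12 (cv2) and the standard library are available. Lean on these libraries where they do the work, as an engineer would, in place of code of your own. Each camera call takes 0.05 s, during which the arm holds its last target. There are 200 camera calls.

## Working session

There is one attempt and no reset: what is moved stays moved. The work goes in short steps, Python scripts to look and compute and a tool call to move; the robot and the scene stay as the last step left them, time stands still between calls to the robot, and variables do not carry over. Pictures are saved under pics/ and viewed, at most 14 in all, crops included, and the job is handed in when it is done.

Besides the shell and the picture viewer there is one more tool, called after "Call:" as name(argument=value, ...), one argument or row to a line, values as JSON. apply_moves: Moves the arm, as the interface text tells. Scaled input: -1 to 1 covers 5 cm each way for a shift and 90 degrees each way for a turn. Its arguments: {"type":"object","properties":{"targets":{"type":"array"}},"required":["targets"]}

```bash
mkdir -p pics
cat > h.py <<'E'
import numpy as np, cv2
from scipy.spatial.transform import Rotation as R
from workcell import ctrl
def cam(name):
    o=ctrl.get_obs(); im=ctrl.get_image(name); K=np.array(im["camera_matrix"])
    if name=="wrist":
        T=np.eye(4);T[:3,:3]=R.from_rotvec(o["orientation"]).as_matrix();T[:3,3]=o["ee_pos"]
        C=T@np.array(im["hand_eye"])
    else: C=np.linalg.inv(np.array(im["view"]))
    return np.array(im["pixels"]),K,C
def ray(K,C,uv,z):
    d=C[:3,:3]@np.linalg.inv(K)@np.array([uv[0],uv[1],1.]); return C[:3,3]+d*(z-C[2,3])/d[2]
def proj(K,C,p):
    q=K@(np.linalg.inv(C)@np.append(p,1))[:3]; return q[:2]/q[2]
E
python3 - <<'E'
from h import *
print(ctrl.get_obs())
for n in ["scene","side"]:
    px,K,C=cam(n); cv2.imwrite(f"pics/{n}0.png",px); print(n,C[:3,3].round(),K[0,0])
    for l,z in [("station",0),("well",8),("guard_grip",88),("key_grip",90),("mat",0),("day1",0),("spent",8),("tray_in",4),("tumbler",0),("measure",0),("tin",0),("organizer",0),("jar",0)]:
        print(l,[(np.round(d["score"],2),np.round(d["xy"]).tolist(),ray(K,C,d["xy"],z)[:2].round().tolist()) for d in ctrl.pinpoint(l,n)[:5]])
E
```

```text
{'t': 0.0, 'qpos': array([-1.89844322e-02,  4.23844049e-01,  1.63066905e+00,  1.14625291e-05,
        1.08858958e+00, -1.90140808e-02]), 'qvel': array([-5.82992742e-04,  3.02543524e-03,  5.77398525e-05, -2.06404639e-04,
       -1.55343440e-04,  1.13141771e-03]), 'joint_torque': array([ 1.28069914e-03, -5.44622147e+01, -2.73670936e+01,  6.42951974e-02,
        2.27214623e-02, -1.51321510e-04]), 'ee_pos': array([6.24456038e+02, 4.89222033e-02, 2.21907920e+02]), 'orientation': array([-2.22063996e+00, -2.22069398e+00,  1.63299009e-03]), 'ft_force': array([ 0.15520686, -0.94790896,  0.42252988]), 'moment': array([-0.02137942, -0.01893097,  0.0100751 ]), 'grasp_force': 0.0, 'width': 87.68149394416176}
scene [1266.  323. 1221.] 429.4043419686079
station [(np.float64(0.62), [363.0, 215.0], [567.0, 136.0])]
well [(np.float64(0.92), [389.0, 228.0], [581.0, 232.0])]
guard_grip [(np.float64(0.96), [413.0, 228.0], [598.0, 303.0])]
key_grip [(np.float64(0.49), [337.0, 186.0], [554.0, 38.0])]
mat [(np.float64(0.97), [252.0, 160.0], [516.0, -310.0])]
day1 [(np.float64(0.78), [268.0, 174.0], [549.0, 
[... 1133 characters left out ...]
])]
mat [(np.float64(0.91), [356.0, 306.0], [509.0, -292.0])]
day1 [(np.float64(0.9), [356.0, 281.0], [553.0, -227.0]), (np.float64(0.84), [326.0, 297.0], [466.0, -237.0]), (np.float64(0.75), [394.0, 308.0], [575.0, -336.0]), (np.float64(0.6), [353.0, 333.0], [462.0, -350.0])]
spent []
tray_in [(np.float64(0.87), [241.0, 174.0], [518.0, 429.0])]
tumbler [(np.float64(0.61), [397.0, 252.0], [704.0, -188.0])]
measure [(np.float64(0.68), [331.0, 188.0], [739.0, 189.0])]
tin [(np.float64(0.48), [273.0, 163.0], [657.0, 467.0])]
organizer [(np.float64(0.78), [384.0, 210.0], [799.0, -11.0]), (np.float64(0.37), [239.0, 173.0], [520.0, 453.0])]
jar [(np.float64(0.55), [441.0, 267.0], [755.0, -288.0])]
```

View pics/scene0.png

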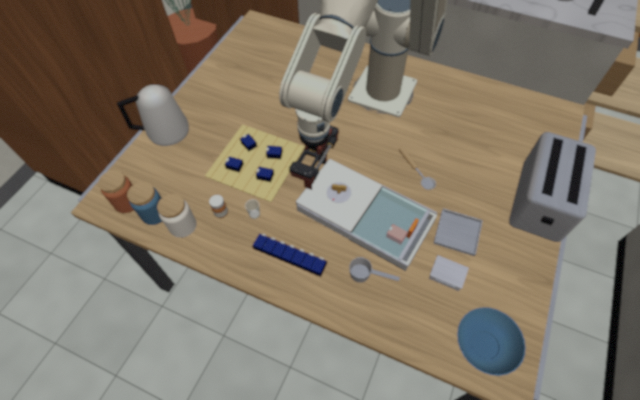

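View pics/side0.png

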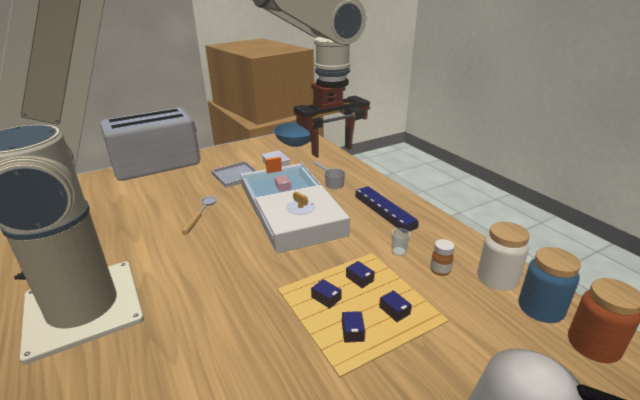

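The scene view shows 4 navy boxes on the mat (px ~(248,142), (273,153), (233,164), (265,174)). The station spans (365,210), with the key at (337,186), the orange handle at (413,228) and the red box at ~(398,234). The organizer, at (290,254), is a distractor. I'll look closer with the wrist camera.

Call:
apply_moves(
  targets=[
    [1,[0.8,-0.2,-0.5],[0,0,0]],
    [1,[0.8,-0.2,-0.5],[0,0,0]],
    [1,[0.8,-0.2,-0.5],[0,0,0]],
    [1,[0.8,-0.2,-0.5],[0,0,0]],
    [1,[0,0,0],[0,0,0]],
  ],
)

```text
t: 2.02
ee_pos: [585.4, 162.6, 325.0]
orientation: [2.216, 2.224, 0.006]
ft_force: [0.7, -0.6, 0.7]
width: 87.6
grasp_force: 0.0
```

```bash
cat > st.py <<'E'
from h import *
import sys
px,K,C=cam("wrist"); cv2.imwrite(f"pics/{sys.argv[1]}.png",px); print(C.round(2).tolist(),K.round(1).tolist())
np.savez(f"pics/{sys.argv[1]}.npz",K=K,C=C)
for l,z in [("station",0),("well",8),("guard_grip",88),("key_grip",90),("spent",8),("tray_in",4),("day1",4),("tin",0),("measure",0),("tumbler",0),("mat",0)]:
    print(l,[(np.round(d["score"],2),np.round(d["xy"]).tolist(),ray(K,C,d["xy"],z)[:2].round(1).tolist()) for d in ctrl.pinpoint(l,"wrist")[:5]])
E
python3 st.py w1
```

```text
[[1.0, 0.0, 0.0, 584.88], [0.0, -0.95, -0.3, 245.82], [0.0, 0.3, -0.95, 487.36], [0.0, 0.0, 0.0, 1.0]] [[340.2, 0.0, 323.5], [0.0, 340.2, 195.5], [0.0, 0.0, 1.0]]
station [(np.float64(0.87), [310.0, 161.0], [567.1, 143.5])]
well [(np.float64(0.28), [329.0, 33.0], [594.0, 312.8])]
guard_grip [(np.float64(0.96), [328.0, 30.0], [591.1, 304.6])]
key_grip [(np.float64(0.71), [298.0, 251.0], [554.6, 44.5])]
spent []
tray_in []
day1 [(np.float64(0.76), [252.0, 378.0], [460.4, -252.3]), (np.float64(0.67), [308.0, 371.0], [559.7, -235.7])]
tin []
measure [(np.float64(0.95), [445.0, 119.0], [758.0, 203.8])]
tumbler [(np.float64(0.98), [390.0, 348.0], [705.0, -190.6]), (np.float64(0.17), [308.0, 368.0], [560.8, -233.6])]
mat [(np.float64(0.9), [284.0, 394.0], [515.8, -292.6])]
```

View pics/w1.png

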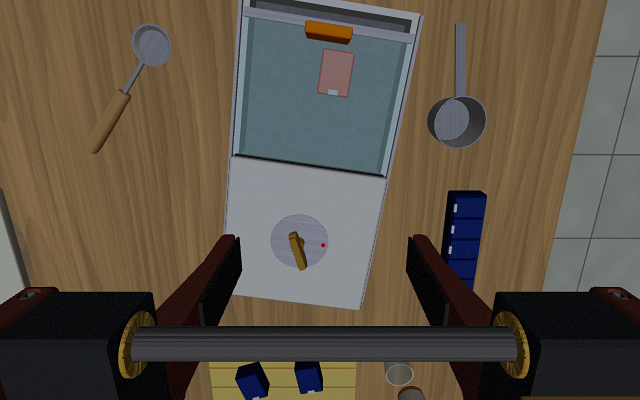

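The wrist view shows the station yawed about -8 to -10°. The housing top corners are at ~(233,155), (386,178), (360,309) and (224,295), the handle at (328,32), the red box at (336,73) under the clear guard, and the key at (298,250). I'll fit the station pose.

Run:
```python
from h import *
from scipy.optimize import least_squares
d=np.load("pics/w1.npz");K,C=d["K"],d["C"]
pts=[((233,155),(-103,5,60)),((386,178),(103,5,60)),((360,309),(103,-201.5,60)),((224,295),(-103,-201.5,60)),((298,251),(0,-97.5,90)),((420,16),(103,201.5,44))]
def P(p,l):
    c,s=np.cos(p[2]),np.sin(p[2]); return np.array([p[0]+c*l[0]-s*l[1],p[1]+s*l[0]+c*l[1],l[2]])
f=lambda p:np.concatenate([proj(K,C,P(p,l))-u for u,l in pts])
r=least_squares(f,[567,140,-.15],loss="soft_l1"); p=r.x; print(p.round(3),np.degrees(p[2]),f(p).round(1))
Si=lambda w:np.array([[np.cos(p[2]),np.sin(p[2])],[-np.sin(p[2]),np.cos(p[2])]])@(w[:2]-p[:2])
for n,uv,z in [("handle",(328,30),88),("hl",(306,21),98),("hr",(352,29),98),("sp1",(324,50),36),("sp2",(354,53),36),("sp3",(348,97),36),("sp4",(319,94),36),("keyA",(293,233),100),("keyB",(302,268),100)]:
    w=ray(K,C,uv,z); print(n,w[:2].round(1),Si(w).round(1))
for l in [(0,98.5,8),(0,-97.5,90),(0,180,88)]: print(l,P(p,l).round(1))
print(ctrl.get_obs()["qpos"])
```

```text
[ 5.68663e+02  1.42704e+02 -1.44000e-01] -8.229132964623869 [-3.4  0.9  2.6  0.7  0.2  3.3 -3.4  0.   0.6 -1.5  0.2 -1.5]
handle [590.9 304.1] [ -1.1 162.9]
hl [568. 311.] [-24.7 166.5]
hr [615.7 303.7] [ 23.5 166.1]
sp1 [587.  289.4] [ -2.9 147.8]
sp2 [623.9 286.1] [ 34.1 149.8]
sp3 [617.8 234.1] [35.5 97.5]
sp4 [580.8 237.7] [-1.6 95.8]
keyA [549.   73.8] [ -9.6 -71. ]
keyB [559.4  25.1] [   7.6 -117.7]
(0, 98.5, 8) [582.8 240.2   8. ]
(0, -97.5, 90) [554.7  46.2  90. ]
(0, 180, 88) [594.4 320.9  88. ]
[ 2.46784783e-01  3.00221202e-01  1.57257733e+00 -9.16391052e-06
  1.26915897e+00  2.47329936e-01]
```

Call:
apply_moves(
  targets=[
    [1,[0.71,0.03,0.8],[0,0,0]],
    [1,[0.71,0.03,0.8],[0,0,0]],
    [1,[0.71,0.03,0.8],[0,0,0]],
    [1,[0.71,0.03,0.8],[0,0,0]],
    [1,[0,0,0],[0,0,0.091]],
    [1,[0,0,0],[0,0,0]],
  ],
)

```text
t: 3.38
ee_pos: [590.7, 302.3, 161.9]
orientation: [-2.372, -2.059, 0.002]
ft_force: [0.5, 0.1, -0.2]
width: 88.0
grasp_force: 0.0
```

Run:
```python
from h import *
px,K,C=cam("wrist")
for l,z in [("guard_grip",88),("well",8),("tray_in",4)]:
    print(l,[(np.round(d["score"],2),np.round(d["xy"]).tolist(),ray(K,C,d["xy"],z)[:2].round(1).tolist()) for d in ctrl.pinpoint(l,"wrist")[:5]])
o=ctrl.get_obs();print(o["ee_pos"],R.from_rotvec(o["orientation"]).as_matrix().round(3))
```

```text
guard_grip [(np.float64(0.69), [324.0, 204.0], [591.9, 303.4])]
well []
tray_in [(np.float64(0.94), [203.0, 40.0], [505.7, 437.9])]
[591.48414483 301.73066444 163.49689249] [[ 0.141  0.99   0.001]
 [ 0.99  -0.141  0.001]
 [ 0.001  0.001 -1.   ]]
```

Call:
apply_moves(
  targets=[
    [1,[0.02,0,0.94],[0,0,0]],
    [1,[0.01,0,0.92],[0,0,0]],
    [1,[0,0,0],[0,0,0]],
    [-1,[0,0,0],[0,0,0]],
    [-1,[0,0,0],[0,0,0]],
    [-1,[0,0,0],[0,0,0]],
    [-1,[0,0,0],[0,0,0]],
    [-1,[0,0,0],[0,0,0]],
  ],
)

```text
t: 4.58
ee_pos: [590.9, 303.8, 70.5]
orientation: [-2.374, -2.057, 0.0]
ft_force: [-1.9, -0.1, 5.9]
width: 50.0
grasp_force: 30.0
```

Call:
apply_moves(
  targets=[
    [-1,[-0.3,0,0],[0,0,0]],
    [-1,[-0.5,0,0],[0,0,0]],
    [-1,[-0.5,0,0],[0,0,0]],
    [-1,[-0.5,0,0],[0,0,0]],
    [-1,[-0.5,0,0],[0,0,0]],
    [-1,[-0.4,0,0],[0,0,0]],
    [-1,[-0.2,0,0],[0,0,0]],
    [-1,[0,0,0],[0,0,0]],
  ],
)

```text
t: 5.58
ee_pos: [569.8, 158.9, 70.5]
orientation: [-2.375, -2.056, 0.002]
ft_force: [-4.8, -1.4, 8.8]
width: 49.7
grasp_force: 30.0
```

Call:
apply_moves(
  targets=[
    [-1,[-0.04,0,0],[0,0,0]],
    [-1,[-0.02,0,0],[0,0,0]],
    [-1,[0,0,0],[0,0,0]],
    [-1,[0,0,0],[0,0,0]],
  ],
)

```text
t: 6.08
ee_pos: [569.7, 158.0, 70.5]
orientation: [-2.374, -2.056, -0.001]
ft_force: [-4.7, 6.2, 7.9]
width: 49.8
grasp_force: 30.0
```

Call:
apply_moves(
  targets=[
    [-1,[-0.04,0,0],[0,0,0]],
    [-1,[-0.02,0,0],[0,0,0]],
    [-1,[0,0,0],[0,0,0]],
  ],
)

```text
t: 6.45
ee_pos: [569.7, 157.8, 70.6]
orientation: [-2.373, -2.054, -0.007]
ft_force: [-4.1, 21.9, 4.1]
width: 49.6
grasp_force: 30.0
```

Call:
apply_moves(
  targets=[
    [-1,[0.06,0,0],[0,0,0]],
    [1,[0,0,0],[0,0,0]],
    [1,[0,0,0],[0,0,0]],
    [1,[0,0,0],[0,0,0]],
    [1,[0,0,-1],[0,0,0]],
    [1,[0.6,0,-1],[0,0,0]],
    [1,[0.6,0.4,-0.8],[0,0,0]],
    [1,[0,0,0],[0,0,0]],
  ],
)

```text
t: 7.45
ee_pos: [601.8, 215.6, 213.6]
orientation: [2.371, 2.057, 0.012]
ft_force: [-0.2, 0.4, 0.2]
width: 87.8
grasp_force: 0.0
```

```bash
cat > st.py <<'E'
from h import *
import sys
px,K,C=cam("wrist"); cv2.imwrite(f"pics/{sys.argv[1]}.png",px)
np.savez(f"pics/{sys.argv[1]}.npz",K=K,C=C)
for a in sys.argv[2:]:
    l,z=a.split(":");z=float(z)
    print(l,[(np.round(d["score"],2),np.round(d["xy"]).tolist(),ray(K,C,d["xy"],z)[:2].round(1).tolist()) for d in ctrl.pinpoint(l,"wrist")[:5]])
    if l in("spent","day1"):
        for d in ctrl.masks_of(l,"wrist")[:4]:
            cs,_=cv2.findContours(d["region"].astype(np.uint8),0,1)
            c=max(cs,key=cv2.contourArea)[:,0,:]; w=np.array([ray(K,C,u,z+28)[:2] for u in c]).astype(np.float32)
            print("  mask",round(d["score"],2),np.round(d["bbox"]).tolist(),cv2.minAreaRect(w))
print(ctrl.get_obs()["ee_pos"].round(1))
E
python3 st.py w2 well:8 guard_grip:88 spent:8 tray_in:4
```

```text
well [(np.float64(0.93), [302.0, 146.0], [583.8, 241.4])]
guard_grip [(np.float64(0.85), [296.0, 251.0], [568.9, 156.9]), (np.float64(0.23), [302.0, 230.0], [577.4, 177.9])]
spent [(np.float64(0.87), [313.0, 124.0], [599.2, 262.6])]
  mask 0.85 [294.0, 96.0, 337.0, 155.0] ((601.1644897460938, 263.4462585449219), (55.301788330078125, 40.939754486083984), 81.78275299072266)
tray_in []
[597.2 212.5 208. ]
```

View pics/w2.png

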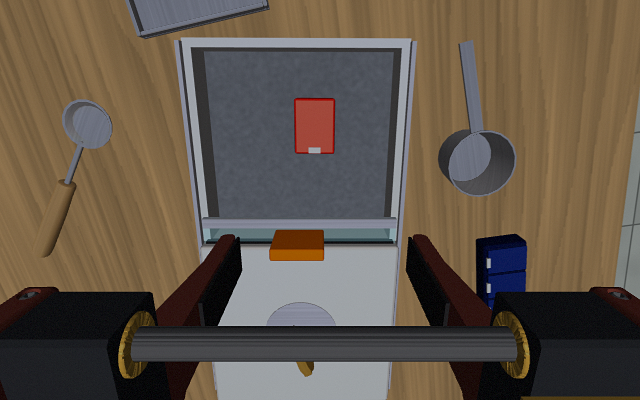

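Call:
apply_moves(
  targets=[
    [0.45,[0.6,-0.05,0.4],[0,0,0]],
    [0.45,[0.4,-0.04,0.9],[0,0,0]],
    [0.45,[0,0,0.9],[0,0,0]],
    [0.45,[0,0,0.8],[0,0,0]],
    [0.45,[0,0,0],[0,0,0]],
    [0.45,[0,0,0],[0,0,0]],
  ],
)

```text
t: 8.5
ee_pos: [601.6, 263.6, 60.5]
orientation: [2.375, 2.057, 0.001]
ft_force: [0.2, -0.2, -0.2]
width: 63.7
grasp_force: 0.0
```

Call:
apply_moves(
  targets=[
    [0.45,[0,0,0.5],[0,0,0]],
    [0.45,[0,0,0.45],[0,0,0]],
    [0.45,[0,0,0],[0,0,0]],
    [-1,[0,0,0],[0,0,0]],
    [-1,[0,0,0],[0,0,0]],
    [-1,[0,0,0],[0,0,0]],
    [-1,[0,0,0],[0,0,0]],
  ],
)

```text
t: 9.38
ee_pos: [601.7, 263.9, 13.0]
orientation: [2.374, 2.057, 0.002]
ft_force: [0.8, -0.1, 4.2]
width: 40.1
grasp_force: 30.0
```

Call:
apply_moves(
  targets=[
    [-1,[0,0,-0.6],[0,0,0]],
    [-1,[0,0,-1],[0,0,0]],
    [-1,[0.8,-0.5,-0.4],[0,0,0]],
    [-1,[0.8,-0.6,0],[0,0,0]],
    [-1,[0.8,-0.6,0],[0,0,0]],
    [-1,[0.6,-0.6,0],[0,0,0]],
    [-1,[0,0,0],[0,0,0]],
  ],
)

```text
t: 10.25
ee_pos: [506.7, 430.7, 112.1]
orientation: [-2.37, -2.062, 0.0]
ft_force: [0.4, -0.3, -0.8]
width: 39.8
grasp_force: 30.0
```

```bash
python3 st.py w3 tray_in:4
```

```text
tray_in [(np.float64(0.65), [318.0, 185.0], [503.3, 437.4])]
[508.5 428.5 112. ]
```

View pics/w3.png

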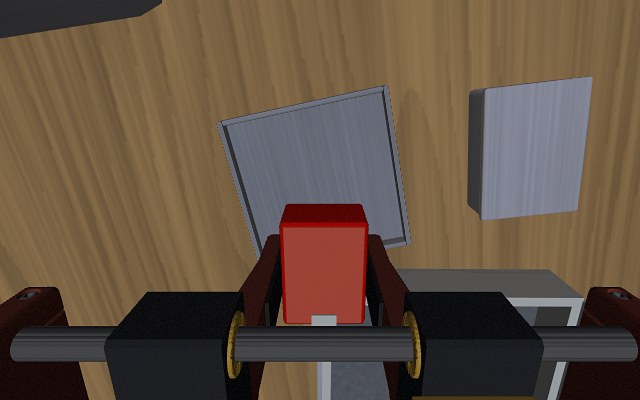

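Call:
apply_moves(
  targets=[
    [-1,[0.16,-0.1,0.6],[0,0,0]],
    [-1,[0,0,0.9],[0,0,0]],
    [-1,[0,0,0.4],[0,0,0]],
    [-1,[0,0,0.14],[0,0,0]],
    [-1,[0,0,0],[0,0,0]],
  ],
)

```text
t: 10.98
ee_pos: [505.7, 437.1, 10.8]
orientation: [2.375, 2.056, 0.001]
ft_force: [0.4, 0.2, -0.7]
width: 39.9
grasp_force: 30.0
```

Call:
apply_moves(
  targets=[
    [-1,[0,0,0.04],[0,0,0]],
    [0.45,[0,0,0],[0,0,0]],
    [0.45,[0,0,0],[0,0,0]],
    [0.45,[0,0,-0.5],[0,0,0]],
    [0.45,[0,0,-1],[0,0,0]],
    [0.45,[-0.6,0,-1],[0,0,0]],
    [0.45,[-0.8,0.1,-0.9],[0,0,0]],
    [0.45,[-1,0.1,-0.6],[0,0,0]],
  ],
)

```text
t: 11.98
ee_pos: [498.3, 316.8, 210.9]
orientation: [2.373, 2.058, 0.006]
ft_force: [1.3, 0.3, -1.0]
width: 64.1
grasp_force: 0.0
```

Run:
```python
from h import *
px,K,C=cam("scene"); cv2.imwrite("pics/s2.png",px)
for l,z in [("spent",4),("tray_in",4)]:
    print(l,[(np.round(d["score"],2),ray(K,C,d["xy"],z)[:2].round(1).tolist()) for d in ctrl.pinpoint(l,"scene")[:5]])
```

```text
spent [(np.float64(0.72), [514.7, 429.7]), (np.float64(0.29), [518.7, 132.9])]
tray_in [(np.float64(0.63), [504.4, 441.3]), (np.float64(0.21), [571.3, 234.8])]
```

Call:
apply_moves(
  targets=[
    [0.45,[-1,0.2,-0.6],[0,0,0]],
    [0.45,[-1,0.2,-0.5],[0,0,0]],
    [0.45,[-1,0.2,-0.4],[0,0,0]],
    [0.45,[-1,0.2,0],[0,0,0]],
    [0.45,[-1,0.2,0],[0,0,0]],
    [0.45,[-1,0.2,0],[0,0,0]],
    [0.45,[-1,0.2,0],[0,0,0]],
    [0.45,[-1,0.2,0],[0,0,0]],
  ],
)

```text
t: 13.12
ee_pos: [520.2, -91.2, 282.5]
orientation: [-2.373, -2.058, 0.0]
ft_force: [0.2, 0.9, -0.4]
width: 63.7
grasp_force: 0.0
```

Call:
apply_moves(
  targets=[
    [0.45,[-1,0.2,0],[0,0,0]],
    [0.45,[-1,0.2,0],[0,0,0]],
    [0.45,[-1,0.2,0],[0,0,0]],
    [0.45,[-1,0.2,0],[0,0,0]],
    [0.45,[0,0,0],[0,0,0]],
  ],
)

```text
t: 13.75
ee_pos: [531.4, -296.3, 281.9]
orientation: [-2.377, -2.053, 0.001]
ft_force: [-0.2, 1.5, 0.3]
width: 63.2
grasp_force: 0.0
```

```bash
python3 st.py w4 day1:4 tumbler:0; python3 -c "
from h import *
o=ctrl.get_obs();print(o['qpos'],o['orientation'])"
```

```text
day1 [(np.float64(0.75), [338.0, 96.0], [560.5, -226.9]), (np.float64(0.72), [309.0, 151.0], [513.8, -290.3]), (np.float64(0.7), [264.0, 122.0], [462.7, -244.7]), (np.float64(0.67), [361.0, 187.0], [575.5, -347.9]), (np.float64(0.59), [277.0, 201.0], [459.5, -351.9])]
  mask 0.96 [337.0, 161.0, 376.0, 214.0] ((567.0855102539062, -343.19244384765625), (40.67447280883789, 60.5966911315918), 5.0851969718933105)
  mask 0.89 [257.0, 182.0, 299.0, 228.0] ((463.18634033203125, -346.2180480957031), (61.83065414428711, 39.5966911315918), 62.62202835083008)
  mask 0.86 [317.0, 72.0, 366.0, 124.0] ((562.1366577148438, -227.97650146484375), (39.46417999267578, 53.834083557128906), 10.733607292175293)
  mask 0.71 [440.0, 14.0, 499.0, 63.0] ((711.825927734375, -187.37210083007812), (47.65683364868164, 61.71772003173828), 81.61600494384766)
tumbler [(np.float64(0.95), [454.0, 46.0], [705.5, -190.4])]
[ 531.1 -292.5  282.6]
[-5.23243007e-01  3.35012422e-01  1.61616062e+00  3.65379204e-04
  1.19175733e+00 -3.81689384e-01] [-2.37207572e+00 -2.05772267e+00  1.82865545e-04]
```

View pics/w4.png

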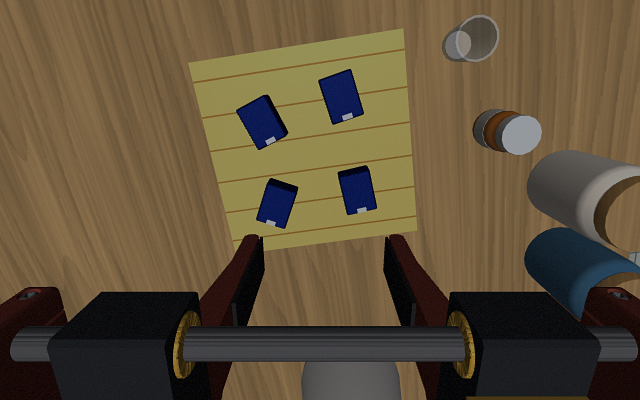

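The wrist view shows the boxes at (342,96), (262,122), (277,204) and (357,190), lids up. I'll start with the box at (342,96).

```bash
cat > go.py <<'E'
from h import *
import sys
# go.py x y z yaw_deg : turn first (wz), then shifts in new tool axes, in units
a=list(map(float,sys.argv[1:5])); o=ctrl.get_obs(); M=R.from_rotvec(o["orientation"]).as_matrix()
yaw=np.degrees(np.arctan2(M[1,1],M[0,1])); dy=(a[3]-yaw+90)%180-90
if len(sys.argv)>5: dy=a[3]-yaw
t=np.radians(yaw+dy); ty=np.array([np.cos(t),np.sin(t),0]); tx=np.array([-np.sin(t),np.cos(t),0])
d=np.array(a[:3])-o["ee_pos"]
print("yaw",yaw.round(1),"turn deg",dy.round(1),"wz",(-dy/90).round(3),"shift units x,y,z",(np.array([tx@d,ty@d,-d[2]])/50).round(3),"q6",o["qpos"][5].round(2),"w",o["width"].round(1),o["ee_pos"].round(1))
E
python3 go.py 561.5 -227.5 60 10.7
```

```text
Traceback (most recent call last):
  File "go.py", line 9, in <module>
    print("yaw",yaw.round(1),"turn deg",dy.round(1),"wz",(-dy/90).round(3),"shift units x,y,z",(np.array([tx@d,ty@d,-d[2]])/50).round(3),"q6",o["qpos"][5].round(2),"w",o["width"].round(1),o["ee_pos"].round(1))
                                                                                                                                                                        ^^^^^^^^^^^^^^^^
AttributeError: 'float' object has no attribute 'round'
```

```bash
sed -i 's/o\["width"\].round(1)/round(o["width"],1)/' go.py
python3 go.py 561.5 -227.5 60 10.7
```

```text
yaw -8.1 turn deg 18.8 wz -0.209 shift units x,y,z [1.165 0.839 4.451] q6 -0.38 w 64.0 [ 531.1 -292.5  282.6]
```

Call:
apply_moves(
  targets=[
    [0.45,[0,0,0],[0,0,-0.105]],
    [0.45,[0,0,0],[0,0,-0.104]],
    [0.45,[0.39,0.28,0.9],[0,0,0]],
    [0.45,[0.39,0.28,0.9],[0,0,0]],
    [0.45,[0.385,0.28,0.9],[0,0,0]],
    [0.45,[0,0,0.9],[0,0,0]],
    [0.45,[0,0,0.4],[0,0,0]],
    [0.45,[0,0,0],[0,0,0]],
  ],
)

```text
t: 14.95
ee_pos: [561.0, -228.1, 82.4]
orientation: [-2.004, -2.417, 0.001]
ft_force: [-0.6, 0.8, -0.5]
width: 63.8
grasp_force: 0.0
```

```bash
python3 st.py w5 day1:4;python3 go.py 561.5 -227.5 9 10.7
```

```text
day1 [(np.float64(0.87), [193.0, 204.0], [464.7, -246.4]), (np.float64(0.83), [324.0, 204.0], [561.3, -228.5]), (np.float64(0.57), [304.0, 335.0], [566.7, -347.2])]
  mask 0.95 [277.0, 306.0, 334.0, 388.0] ((569.1888427734375, -361.6463317871094), (40.49193572998047, 24.84459686279297), 10.781240463256836)
  mask 0.77 [138.0, 163.0, 225.0, 254.0] ((468.2981262207031, -239.3614959716797), (49.34387969970703, 57.929168701171875), 18.14307975769043)
  mask 0.58 [295.0, 172.0, 358.0, 252.0] ((561.9593505859375, -225.09432983398438), (40.01784133911133, 59.77021789550781), 10.682425498962402)
  mask 0.43 [170.0, 287.0, 184.0, 290.0] ((468.0615539550781, -300.926025390625), (10.102337837219238, 4.957511901855469), 10.74023723602295)
[ 562.7 -229.5   85. ]
yaw 10.6 turn deg 0.1 wz -0.001 shift units x,y,z [ 0.045 -0.016  1.52 ] q6 -0.59 w 63.7 [ 562.7 -229.5   85. ]
```

View pics/w5.png

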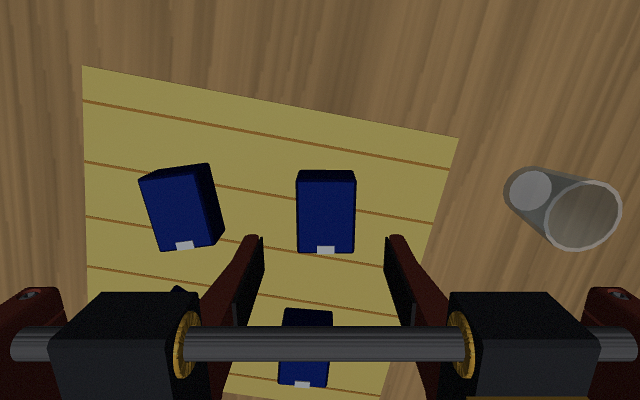

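Box A is aligned and centred at (326,211). Descending to grasp it.

Call:
apply_moves(
  targets=[
    [0.45,[0.02,0,0.7],[0,0,0]],
    [0.45,[0.02,0,0.7],[0,0,0]],
    [0.45,[0,0,0.11],[0,0,0]],
    [0.45,[0,0,0],[0,0,0]],
    [-1,[0,0,0],[0,0,0]],
    [-1,[0,0,0],[0,0,0]],
    [-1,[0,0,0],[0,0,0]],
    [-1,[0,0,0],[0,0,0]],
  ],
)

```text
t: 16.1
ee_pos: [561.7, -227.3, 8.6]
orientation: [2.006, 2.417, 0.001]
ft_force: [-1.4, -0.6, 6.6]
width: 39.6
grasp_force: 30.0
```

Call:
apply_moves(
  targets=[
    [-1,[0,0,-0.6],[0,0,0]],
    [-1,[0,0,-1],[0,0,0]],
    [-1,[0,0,-1],[0,0,0]],
    [-1,[0,0,-0.5],[0,0,0.105]],
    [-1,[0,0,0],[0,0,0.105]],
    [-1,[0,0,0],[0,0,0]],
  ],
)

```text
t: 16.85
ee_pos: [561.0, -227.0, 163.0]
orientation: [2.374, 2.057, 0.0]
ft_force: [-0.6, 0.7, -0.3]
width: 39.8
grasp_force: 30.0
```

```bash
cat > S.py <<'E'
import sys,numpy as np
o=np.array([568.2,142.8]);a=np.radians(-8.2)
x,y=map(float,sys.argv[1:3]);print((o+[np.cos(a)*x-np.sin(a)*y,np.sin(a)*x+np.cos(a)*y]).round(1))
E
for l in "-45 74" "45 74" "-45 145" "45 145" "0 -97.5" "0 180"; do echo $l; python3 S.py $l; done
python3 go.py $(python3 S.py 45 145|tr -d '[]') 150 -8.2
```

```text
-45 74
[534.2 222.5]
45 74
[623.3 209.6]
-45 145
[544.3 292.7]
45 145
[633.4 279.9]
0 -97.5
[554.3  46.3]
0 180
[593.9 321. ]
yaw -8.2 turn deg -0.0 wz 0.0 shift units x,y,z [10.24  -0.013  0.259] q6 -0.26 w 39.8 [ 561. -227.  163.]
```

Call:
apply_moves(
  targets=[
    [-1,[0.6,0,0],[0,0,0]],
    [-1,[0.9,0,0],[0,0,0]],
    [-1,[1,0,0],[0,0,0]],
    [-1,[1,0,0],[0,0,0]],
    [-1,[1,0,0],[0,0,0]],
    [-1,[1,0,0],[0,0,0]],
    [-1,[1,0,0],[0,0,0]],
    [-1,[1,0,0],[0,0,0]],
  ],
)

```text
t: 17.85
ee_pos: [614.7, 145.6, 161.8]
orientation: [-2.371, -2.06, 0.002]
ft_force: [1.0, -0.2, -0.4]
width: 39.9
grasp_force: 30.0
```

Call:
apply_moves(
  targets=[
    [-1,[1,0,0],[0,0,0]],
    [-1,[0.9,0,0],[0,0,0]],
    [-1,[0.6,0,0],[0,0,0]],
    [-1,[0.24,0,0.5],[0,0,0]],
    [-1,[0,0,0.9],[0,0,0]],
    [-1,[0,0,0],[0,0,0]],
    [-1,[0,0,0],[0,0,0]],
  ],
)

```text
t: 18.73
ee_pos: [635.3, 279.6, 93.3]
orientation: [2.375, 2.057, 0.0]
ft_force: [-0.0, 0.8, 0.0]
width: 39.5
grasp_force: 30.0
```

```bash
python3 go.py 633.4 279.9 13 -8.2
```

```text
yaw -8.2 turn deg 0.0 wz -0.0 shift units x,y,z [ 1.000e-03 -3.800e-02  1.606e+00] q6 0.54 w 39.5 [635.3 279.6  93.3]
```

Call:
apply_moves(
  targets=[
    [-1,[0,-0.04,0.8],[0,0,0]],
    [-1,[0,0,0.7],[0,0,0]],
    [-1,[0,0,0.1],[0,0,0]],
    [-1,[0,0,0],[0,0,0]],
    [0.27,[0,0,0],[0,0,0]],
    [0.27,[0,0,0],[0,0,0]],
    [0.27,[0,0,-0.5],[0,0,0]],
    [0.27,[0,0,-0.9],[0,0,0]],
  ],
)

```text
t: 19.73
ee_pos: [632.1, 279.6, 83.5]
orientation: [-2.375, -2.055, 0.004]
ft_force: [0.5, -0.2, 0.2]
width: 55.7
grasp_force: 0.0
```

Call:
apply_moves(
  targets=[
    [0.45,[0,0,-1],[0,0,0]],
    [0.45,[-0.5,0,-0.9],[0,0,0]],
    [0.45,[-1,-0.1,-0.6],[0,0,0]],
    [0.45,[-1,-0.2,0],[0,0,0]],
    [0.45,[-1,-0.2,0],[0,0,0]],
    [0.45,[-1,-0.2,0],[0,0,0]],
    [0.45,[-1,-0.2,0],[0,0,0]],
    [0.45,[-1,-0.1,0],[0,0,0]],
  ],
)

```text
t: 20.72
ee_pos: [536.2, -35.9, 209.8]
orientation: [2.374, 2.054, 0.003]
ft_force: [0.9, -0.3, -0.9]
width: 63.5
grasp_force: 0.0
```

Call:
apply_moves(
  targets=[
    [0.45,[-1,-0.1,0],[0,0,0]],
    [0.45,[-1,-0.1,0],[0,0,0]],
    [0.45,[-1,-0.1,0],[0,0,0]],
    [0.45,[-1,-0.1,0],[0,0,0]],
    [0.45,[-0.8,0,0],[0,0,-0.1]],
    [0.45,[0,0,0],[0,0,-0.1]],
    [0.45,[0,0,0],[0,0,-0.1]],
    [0.45,[0,0,0],[0,0,0]],
  ],
)

```text
t: 21.72
ee_pos: [482.5, -269.4, 209.4]
orientation: [1.831, 2.55, 0.0]
ft_force: [0.8, 0.3, 0.3]
width: 63.5
grasp_force: 0.0
```

```bash
python3 st.py w6 day1:4;python3 go.py 465 -244 60 18.7
```

```text
day1 [(np.float64(0.83), [314.0, 136.0], [463.0, -241.7]), (np.float64(0.61), [283.0, 227.0], [461.6, -353.5]), (np.float64(0.56), [374.0, 246.0], [570.3, -342.1])]
  mask 0.88 [257.0, 201.0, 314.0, 256.0] ((461.6776123046875, -344.52996826171875), (60.808685302734375, 43.12234115600586), 63.958648681640625)
  mask 0.66 [350.0, 224.0, 392.0, 282.0] ((560.5, -342.1831359863281), (40.685523986816406, 66.80052185058594), 15.175020217895508)
  mask 0.64 [293.0, 114.0, 336.0, 171.0] ((463.675537109375, -242.54159545898438), (39.720436096191406, 54.745643615722656), 18.595718383789062)
[ 482.5 -269.1  208.5]
yaw 18.6 turn deg 0.1 wz -0.001 shift units x,y,z [ 0.587 -0.17   2.971] q6 -0.85 w 64.1 [ 482.5 -269.1  208.5]
```

View pics/w6.png

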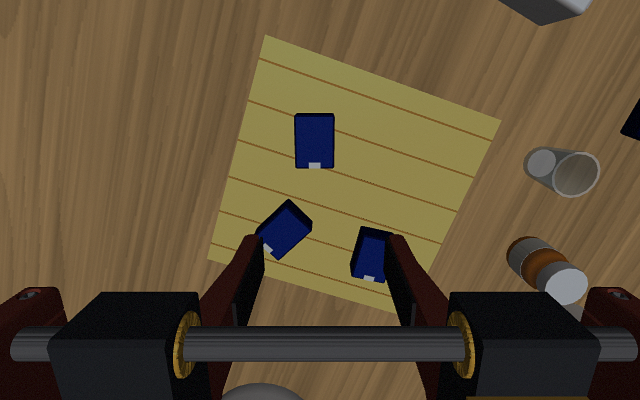

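Box B is aligned with the gripper at (314,141). The other two are at (283,230), yawed, and (371,255).

Call:
apply_moves(
  targets=[
    [0.45,[0.4,-0.1,0.8],[0,0,0]],
    [0.45,[0.23,-0.09,0.9],[0,0,0]],
    [0.45,[0,0,0.9],[0,0,0]],
    [0.45,[0,0,0.4],[0,0,0]],
    [0.45,[0,0,0],[0,0,0]],
    [0.45,[0,0,0],[0,0,0]],
  ],
)

```text
t: 22.62
ee_pos: [463.8, -242.6, 58.6]
orientation: [1.831, 2.552, 0.0]
ft_force: [0.2, -0.0, -0.1]
width: 64.0
grasp_force: 0.0
```

```bash
python3 go.py 463.5 -242.2 9 18.6
python3 - <<'E'
from h import *
px,K,C=cam("wrist")
for d in ctrl.pinpoint("day1","wrist")[:3]: print(d["score"],d["xy"],ray(K,C,d["xy"],4))
E
```

```text
yaw 18.7 turn deg -0.1 wz 0.001 shift units x,y,z [ 0.01  -0.004  0.992] q6 -0.83 w 64.0 [ 463.8 -242.6   58.6]
0.87 [325.2, 214.6] [ 464.91026309 -241.82308654    4.        ]
0.87 [274.3, 338.4] [ 460.52537828 -351.31008389    4.        ]
0.57 [403.6, 370.1] [ 567.17732499 -347.80986476    4.        ]
```

Call:
apply_moves(
  targets=[
    [0.45,[0,0,0.6],[0,0,0]],
    [0.45,[0,0,0.39],[0,0,0]],
    [0.45,[0,0,0],[0,0,0]],
    [-1,[0,0,0],[0,0,0]],
    [-1,[0,0,0],[0,0,0]],
    [-1,[0,0,0],[0,0,0]],
    [-1,[0,0,0],[0,0,0]],
    [-1,[0,0,-0.5],[0,0,0]],
  ],
)

```text
t: 23.72
ee_pos: [462.1, -241.7, 32.5]
orientation: [-1.829, -2.551, 0.001]
ft_force: [1.0, 0.4, -1.5]
width: 39.8
grasp_force: 30.0
```

Call:
apply_moves(
  targets=[
    [-1,[0,0,-0.9],[0,0,0]],
    [-1,[0,0,-0.9],[0,0,0]],
    [-1,[0,0,-0.8],[0,0,0.1]],
    [-1,[0,0,0],[0,0,0.1]],
    [-1,[0,0,0],[0,0,0.098]],
    [-1,[0,0,0],[0,0,0]],
  ],
)

```text
t: 24.48
ee_pos: [463.0, -242.3, 163.4]
orientation: [2.371, 2.061, 0.0]
ft_force: [0.1, -0.9, -0.8]
width: 40.3
grasp_force: 30.0
```

```bash
python3 go.py 544.3 292.7 160 -8.2
```

```text
yaw -8.0 turn deg -0.2 wz 0.002 shift units x,y,z [10.822  0.084  0.067] q6 -0.36 w 40.3 [ 463.  -242.3  163.4]
```

Call:
apply_moves(
  targets=[
    [-1,[0.6,0,0],[0,0,0.002]],
    [-1,[0.9,0,0],[0,0,0]],
    [-1,[1,0,0],[0,0,0]],
    [-1,[1,0,0],[0,0,0]],
    [-1,[1,0,0],[0,0,0]],
    [-1,[1,0,0],[0,0,0]],
    [-1,[1,0,0],[0,0,0]],
    [-1,[1,0,0],[0,0,0]],
  ],
)

```text
t: 25.48
ee_pos: [517.0, 130.4, 163.1]
orientation: [-2.372, -2.06, 0.0]
ft_force: [0.2, 0.1, -1.4]
width: 39.9
grasp_force: 30.0
```

Call:
apply_moves(
  targets=[
    [-1,[1,0,0],[0,0,0]],
    [-1,[1,0.04,0],[0,0,0]],
    [-1,[0.8,0.04,0],[0,0,0]],
    [-1,[0.5,0,0.5],[0,0,0]],
    [-1,[0,0,0.9],[0,0,0]],
    [-1,[0,0,0],[0,0,0]],
    [-1,[0,0,0],[0,0,0]],
  ],
)

```text
t: 26.35
ee_pos: [545.2, 291.4, 94.0]
orientation: [2.375, 2.056, 0.001]
ft_force: [-0.1, 0.5, -1.2]
width: 39.7
grasp_force: 30.0
```

```bash
python3 go.py 544.3 292.7 13 -8.2
```

```text
yaw -8.2 turn deg 0.0 wz -0.0 shift units x,y,z [ 0.023 -0.022  1.621] q6 0.62 w 39.7 [545.2 291.4  94. ]
```

Call:
apply_moves(
  targets=[
    [-1,[0.02,-0.02,0.8],[0,0,0]],
    [-1,[0,0,0.7],[0,0,0]],
    [-1,[0,0,0.12],[0,0,0]],
    [-1,[0,0,0],[0,0,0]],
    [0.27,[0,0,0],[0,0,0]],
    [0.27,[0,0,0],[0,0,0]],
    [0.27,[0,0,-0.5],[0,0,0]],
    [0.27,[0,0,-0.9],[0,0,0]],
  ],
)

```text
t: 27.35
ee_pos: [543.0, 292.1, 81.9]
orientation: [-2.375, -2.055, 0.005]
ft_force: [-0.2, 0.1, 0.1]
width: 55.9
grasp_force: 0.0
```

Call:
apply_moves(
  targets=[
    [0.45,[0,0,-1],[0,0,0]],
    [0.45,[-0.5,0,-0.9],[0,0,0]],
    [0.45,[-1,0.2,-0.5],[0,0,0]],
    [0.45,[-1,0.2,0],[0,0,0]],
    [0.45,[-1,0.2,0],[0,0,0]],
    [0.45,[-1,0.2,0],[0,0,0]],
    [0.45,[-1,0.2,0],[0,0,0]],
    [0.45,[-1,0.2,0],[0,0,0]],
  ],
)

```text
t: 28.35
ee_pos: [556.6, -39.3, 202.9]
orientation: [2.375, 2.055, 0.001]
ft_force: [1.0, -0.2, 0.6]
width: 63.7
grasp_force: 0.0
```

Call:
apply_moves(
  targets=[
    [0.45,[-1,0.2,0],[0,0,0]],
    [0.45,[-1,0.2,0],[0,0,0]],
    [0.45,[-1,0.2,0],[0,0,0]],
    [0.45,[-1,0.2,0],[0,0,0]],
    [0.45,[-1,0,0],[0,0,-0.07]],
    [0.45,[-0.8,0,0],[0,0,-0.07]],
    [0.45,[0,0,0],[0,0,0]],
    [0.45,[0,0,0],[0,0,0]],
  ],
)

```text
t: 29.35
ee_pos: [558.5, -330.3, 202.3]
orientation: [-2.137, -2.302, -0.0]
ft_force: [-0.1, -0.3, 0.3]
width: 63.3
grasp_force: 0.0
```

```bash
python3 st.py w7 day1:4;python3 go.py 567 -345 60 5
```

```text
day1 [(np.float64(0.84), [332.0, 181.0], [569.6, -344.1]), (np.float64(0.77), [235.0, 179.0], [462.6, -350.3]), (np.float64(0.58), [487.0, 36.0], [706.6, -189.0])]
  mask 0.94 [198.0, 150.0, 261.0, 212.0] ((464.1938781738281, -345.86187744140625), (61.78789520263672, 40.73383331298828), 62.43416976928711)
  mask 0.75 [311.0, 158.0, 354.0, 215.0] ((567.6739501953125, -343.745849609375), (39.944908142089844, 59.51076889038086), 5.4495110511779785)
[ 558.9 -329.5  202.3]
yaw 4.4 turn deg 0.6 wz -0.007 shift units x,y,z [-0.323  0.135  2.846] q6 -0.63 w 64.0 [ 558.9 -329.5  202.3]
```

View pics/w7.png

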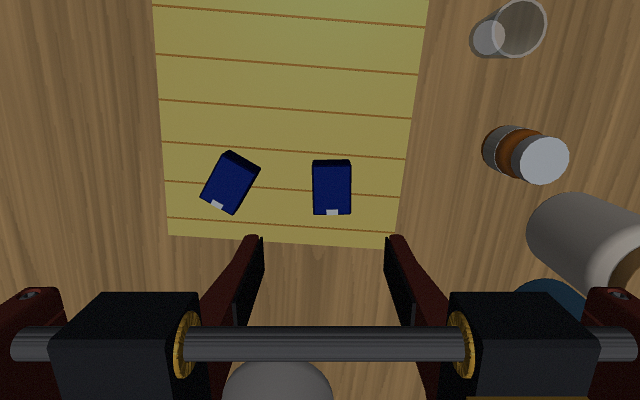

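Box C is at (332,187), nearly aligned; box D is at (230,182).

Call:
apply_moves(
  targets=[
    [0.45,[-0.2,0.1,0.8],[0,0,-0.005]],
    [0.45,[-0.14,0.055,0.9],[0,0,0]],
    [0.45,[0,0,0.9],[0,0,0]],
    [0.45,[0,0,0.25],[0,0,0]],
    [0.45,[0,0,0],[0,0,0]],
    [0.45,[0,0,0],[0,0,0]],
  ],
)

```text
t: 30.25
ee_pos: [569.1, -347.6, 61.7]
orientation: [2.125, 2.31, 0.001]
ft_force: [0.4, 0.4, -0.2]
width: 63.7
grasp_force: 0.0
```

```bash
python3 go.py 568 -346 9 4.8
python3 - <<'E'
from h import *
px,K,C=cam("wrist")
for d in ctrl.pinpoint("day1","wrist")[:3]: print(d["score"],d["xy"],ray(K,C,d["xy"],4))
E
```

```text
yaw 4.8 turn deg 0.0 wz -0.0 shift units x,y,z [ 0.033 -0.019  1.055] q6 -0.65 w 63.7 [ 569.1 -347.6   61.7]
0.68 [322.2, 209.7] [ 568.31353965 -344.82382095    4.        ]
0.56 [166.2, 207.0] [ 461.57901399 -351.68432612    4.        ]
```

Call:
apply_moves(
  targets=[
    [0.45,[0.04,-0.02,0.6],[0,0,0]],
    [0.45,[0,0,0.45],[0,0,0]],
    [0.45,[0,0,0],[0,0,0]],
    [-1,[0,0,0],[0,0,0]],
    [-1,[0,0,0],[0,0,0]],
    [-1,[0,0,0],[0,0,0]],
    [-1,[0,0,0],[0,0,0]],
    [-1,[0,0,-0.5],[0,0,0]],
  ],
)

```text
t: 31.35
ee_pos: [565.2, -344.3, 30.8]
orientation: [-2.124, -2.309, 0.001]
ft_force: [-0.3, -1.5, -0.0]
width: 40.2
grasp_force: 30.0
```

Call:
apply_moves(
  targets=[
    [-1,[0,0,-0.9],[0,0,0]],
    [-1,[0,0,-0.9],[0,0,0]],
    [-1,[0,0,-0.8],[0,0,0.072]],
    [-1,[0,0,0],[0,0,0.072]],
    [-1,[0,0,0],[0,0,0]],
  ],
)

```text
t: 31.98
ee_pos: [566.5, -345.1, 162.6]
orientation: [2.373, 2.058, 0.0]
ft_force: [-0.7, -0.1, -1.6]
width: 39.9
grasp_force: 30.0
```

```bash
python3 go.py 623.3 209.6 160 -8.2
```

```text
yaw -8.1 turn deg -0.1 wz 0.001 shift units x,y,z [11.143 -0.458  0.052] q6 -0.42 w 39.9 [ 566.5 -345.1  162.6]
```

Call:
apply_moves(
  targets=[
    [-1,[0.6,-0.06,0],[0,0,0]],
    [-1,[0.9,-0.1,0],[0,0,0]],
    [-1,[1,-0.1,0],[0,0,0]],
    [-1,[1,-0.1,0],[0,0,0]],
    [-1,[1,-0.1,0],[0,0,0]],
    [-1,[1,0,0],[0,0,0]],
    [-1,[1,0,0],[0,0,0]],
    [-1,[1,0,0],[0,0,0]],
  ],
)

```text
t: 32.98
ee_pos: [596.7, 30.8, 161.3]
orientation: [-2.371, -2.06, 0.002]
ft_force: [-0.4, -0.5, -1.4]
width: 39.9
grasp_force: 30.0
```

Call:
apply_moves(
  targets=[
    [-1,[1,0,0],[0,0,0]],
    [-1,[1,0,0],[0,0,0]],
    [-1,[1,0,0],[0,0,0]],
    [-1,[0.64,0,0.5],[0,0,0]],
    [-1,[0,0,0.8],[0,0,0]],
    [-1,[0,0,0],[0,0,0]],
    [-1,[0,0,0],[0,0,0]],
  ],
)

```text
t: 33.85
ee_pos: [623.4, 209.1, 97.6]
orientation: [-2.374, -2.058, 0.0]
ft_force: [0.2, 0.2, -0.3]
width: 39.9
grasp_force: 30.0
```

```bash
python3 go.py 623.3 209.6 13 -8.2
```

```text
yaw -8.2 turn deg -0.0 wz 0.0 shift units x,y,z [ 0.01  -0.003  1.692] q6 0.45 w 39.9 [623.4 209.1  97.6]
```

Call:
apply_moves(
  targets=[
    [-1,[0.01,0,0.8],[0,0,0]],
    [-1,[0,0,0.75],[0,0,0]],
    [-1,[0,0,0.14],[0,0,0]],
    [-1,[0,0,0],[0,0,0]],
    [0.27,[0,0,0],[0,0,0]],
    [0.27,[0,0,0],[0,0,0]],
    [0.27,[0,0,-0.5],[0,0,0]],
    [0.27,[0,0,-0.9],[0,0,0]],
  ],
)

```text
t: 34.85
ee_pos: [622.2, 209.6, 82.5]
orientation: [-2.373, -2.057, 0.004]
ft_force: [-0.4, 0.2, 1.0]
width: 55.8
grasp_force: 0.0
```

Call:
apply_moves(
  targets=[
    [0.45,[0,0,-1],[0,0,0]],
    [0.45,[-0.3,0,-0.9],[0,0,0]],
    [0.45,[-1,-0.2,-0.5],[0,0,0]],
    [0.45,[-1,-0.2,0],[0,0,0]],
    [0.45,[-1,-0.2,0],[0,0,0]],
    [0.45,[-1,-0.2,0],[0,0,0]],
    [0.45,[-1,-0.2,0],[0,0,0]],
    [0.45,[-1,-0.2,0],[0,0,0]],
  ],
)

```text
t: 35.85
ee_pos: [518.6, -94.8, 203.7]
orientation: [2.373, 2.057, 0.002]
ft_force: [0.8, 0.0, 0.5]
width: 64.1
grasp_force: 0.0
```

Call:
apply_moves(
  targets=[
    [0.45,[-1,-0.2,0],[0,0,0]],
    [0.45,[-1,-0.15,0],[0,0,0]],
    [0.45,[-1,0,0],[0,0,0]],
    [0.45,[-1,0,0],[0,0,0]],
    [0.45,[-1,0,0],[0,0,0]],
    [0.45,[0,0,0],[0,0,0.1]],
    [0.45,[0,0,0],[0,0,0.1]],
    [0.45,[0,0,0],[0,0,0]],
  ],
)

```text
t: 36.85
ee_pos: [466.1, -338.6, 203.3]
orientation: [2.665, 1.661, 0.001]
ft_force: [-0.8, -1.1, 0.2]
width: 63.8
grasp_force: 0.0
```

```bash
python3 st.py w8 day1:4;python3 go.py 462 -350 60 -26.5
```

```text
day1 [(np.float64(0.91), [322.0, 182.0], [458.5, -352.8])]
  mask 0.97 [304.0, 156.0, 345.0, 209.0] ((462.97515869140625, -346.972900390625), (57.977813720703125, 38.09199523925781), 62.905845642089844)
[ 466.2 -338.2  203.1]
yaw -26.0 turn deg -0.5 wz 0.005 shift units x,y,z [-0.249  0.031  2.861] q6 -0.19 w 63.9 [ 466.2 -338.2  203.1]
```

View pics/w8.png

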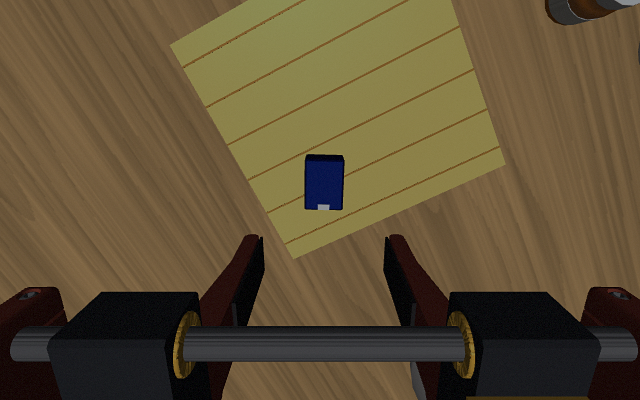

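Box D is aligned at (324,182), and it's the last one on the mat.

Call:
apply_moves(
  targets=[
    [0.45,[-0.2,0,0.8],[0,0,0.008]],
    [0.45,[-0.05,0,0.9],[0,0,0]],
    [0.45,[0,0,0.9],[0,0,0]],
    [0.45,[0,0,0.26],[0,0,0]],
    [0.45,[0,0,0],[0,0,0]],
    [0.45,[0,0,0],[0,0,0]],
  ],
)

```text
t: 37.75
ee_pos: [461.6, -350.3, 61.4]
orientation: [2.675, 1.643, 0.002]
ft_force: [0.0, 0.4, -0.1]
width: 63.6
grasp_force: 0.0
```

```bash
python3 go.py 462 -350 9 -26.7
python3 - <<'E'
from h import *
px,K,C=cam("wrist")
for d in ctrl.pinpoint("day1","wrist")[:3]: print(d["score"],d["xy"],ray(K,C,d["xy"],4))
E
```

```text
yaw -26.9 turn deg 0.2 wz -0.002 shift units x,y,z [0.008 0.004 1.048] q6 -0.2 w 63.6 [ 461.6 -350.3   61.4]
0.55 [319.9, 214.6] [ 459.84813487 -349.7531207     4.        ]
```

Call:
apply_moves(
  targets=[
    [0.45,[0,-0.01,0.6],[0,0,0]],
    [0.45,[0,0,0.45],[0,0,0]],
    [0.45,[0,0,0],[0,0,0]],
    [-1,[0,0,0],[0,0,0]],
    [-1,[0,0,0],[0,0,0]],
    [-1,[0,0,0],[0,0,0]],
    [-1,[0,0,0],[0,0,0]],
    [-1,[0,0,-0.5],[0,0,0]],
  ],
)

```text
t: 38.85
ee_pos: [459.0, -348.5, 31.3]
orientation: [-2.675, -1.642, 0.002]
ft_force: [0.2, -0.2, 0.4]
width: 39.8
grasp_force: 30.0
```

Call:
apply_moves(
  targets=[
    [-1,[0,0,-0.9],[0,0,0]],
    [-1,[0,0,-0.9],[0,0,0]],
    [-1,[0,0,-0.8],[0,0,-0.103]],
    [-1,[0,0,0],[0,0,-0.103]],
    [-1,[0,0,0],[0,0,0]],
  ],
)

```text
t: 39.48
ee_pos: [460.1, -349.3, 162.7]
orientation: [2.379, 2.051, 0.0]
ft_force: [1.0, -0.1, -1.4]
width: 39.8
grasp_force: 30.0
```

```bash
python3 go.py 534.2 222.5 160 -8.2
```

```text
yaw -8.5 turn deg 0.3 wz -0.003 shift units x,y,z [11.53  -0.163  0.055] q6 -0.52 w 39.8 [ 460.1 -349.3  162.7]
```

Call:
apply_moves(
  targets=[
    [-1,[0.6,-0.05,0],[0,0,-0.003]],
    [-1,[0.9,-0.05,0],[0,0,0]],
    [-1,[1,-0.06,0],[0,0,0]],
    [-1,[1,0,0],[0,0,0]],
    [-1,[1,0,0],[0,0,0]],
    [-1,[1,0,0],[0,0,0]],
    [-1,[1,0,0],[0,0,0]],
    [-1,[1,0,0],[0,0,0]],
  ],
)

```text
t: 40.48
ee_pos: [504.6, 24.7, 161.5]
orientation: [-2.376, -2.054, 0.002]
ft_force: [0.9, -0.7, -0.8]
width: 39.8
grasp_force: 30.0
```

Call:
apply_moves(
  targets=[
    [-1,[1,0,0],[0,0,0]],
    [-1,[1,0,0],[0,0,0]],
    [-1,[1,0,0],[0,0,0]],
    [-1,[0.9,0,0.2],[0,0,0]],
    [-1,[0.1,0,0.9],[0,0,0]],
    [-1,[0,0,0.2],[0,0,0]],
    [-1,[0,0,0],[0,0,0]],
  ],
)

```text
t: 41.35
ee_pos: [532.5, 220.3, 96.4]
orientation: [-2.374, -2.056, 0.004]
ft_force: [-0.3, -0.0, -0.0]
width: 39.6
grasp_force: 30.0
```

```bash
python3 go.py 534.2 222.5 13 -8.2
```

```text
yaw -8.2 turn deg 0.0 wz -0.0 shift units x,y,z [0.049 0.028 1.668] q6 0.52 w 39.6 [532.5 220.3  96.4]
```

Call:
apply_moves(
  targets=[
    [-1,[0.02,0.02,0.8],[0,0,0]],
    [-1,[0,0,0.75],[0,0,0]],
    [-1,[0,0,0.13],[0,0,0]],
    [-1,[0,0,0],[0,0,0]],
    [0.27,[0,0,0],[0,0,0]],
    [0.27,[0,0,0],[0,0,0]],
    [0.27,[0,0,-0.5],[0,0,0]],
    [0.27,[0,0,-0.9],[0,0,0]],
  ],
)

```text
t: 42.35
ee_pos: [533.5, 221.6, 83.4]
orientation: [-2.372, -2.058, 0.004]
ft_force: [0.1, -0.0, 0.1]
width: 55.8
grasp_force: 0.0
```

```bash
python3 go.py 569.8 157.9 180 -8.2
```

```text
yaw -8.1 turn deg -0.1 wz 0.001 shift units x,y,z [-1.157  0.9   -1.933] q6 0.51 w 55.8 [533.5 221.6  83.4]
```

Call:
apply_moves(
  targets=[
    [1,[0,0,-1],[0,0,0]],
    [1,[-0.2,0.4,-0.9],[0,0,0]],
    [1,[-0.9,0.5,0],[0,0,0]],
    [1,[0,0,0],[0,0,0]],
    [1,[0,0,0],[0,0,0]],
  ],
)

```text
t: 42.98
ee_pos: [570.9, 161.2, 178.4]
orientation: [-2.373, -2.058, -0.0]
ft_force: [0.6, -0.9, 0.6]
width: 87.8
grasp_force: 0.0
```

```bash
python3 st.py w9 guard_grip:88 day1:8; python3 go.py 569.8 157.9 69.5 -8.2
```

```text
guard_grip [(np.float64(0.96), [325.0, 204.0], [571.6, 157.0])]
day1 [(np.float64(0.75), [374.0, 116.0], [626.6, 210.7]), (np.float64(0.72), [272.0, 36.0], [543.6, 292.9]), (np.float64(0.72), [274.0, 121.0], [531.4, 219.3]), (np.float64(0.6), [372.0, 36.0], [632.3, 280.3])]
  mask 0.83 [245.0, 0.0, 296.0, 73.0] ((546.2755126953125, 289.6715393066406), (51.54871368408203, 41.329078674316406), 81.15054321289062)
  mask 0.82 [351.0, 0.0, 409.0, 69.0] ((633.2139892578125, 277.4292907714844), (50.6342887878418, 41.61089324951172), 81.8324966430664)
  mask 0.76 [352.0, 88.0, 401.0, 149.0] ((623.8109741210938, 209.23965454101562), (53.387821197509766, 42.711158752441406), 81.83815002441406)
  mask 0.61 [248.0, 89.0, 300.0, 147.0] ((537.0145874023438, 222.56031799316406), (53.302799224853516, 41.463722229003906), 81.82966613769531)
[570.7 162.  177.8]
yaw -8.0 turn deg -0.2 wz 0.002 shift units x,y,z [-0.084 -0.006  2.167] q6 0.4 w 87.8 [570.7 162.  177.8]
```

View pics/w9.png

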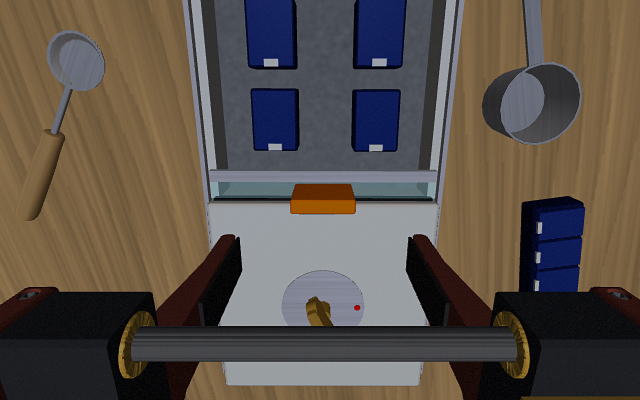

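All four boxes are flat in the well. The handle is at (323,195), under the gripper. Grasping it.

Call:
apply_moves(
  targets=[
    [1,[-0.08,0,0.7],[0,0,0.002]],
    [1,[0,0,0.9],[0,0,0]],
    [1,[0,0,0.55],[0,0,0]],
    [1,[0,0,0],[0,0,0]],
    [-1,[0,0,0],[0,0,0]],
    [-1,[0,0,0],[0,0,0]],
    [-1,[0,0,0],[0,0,0]],
    [-1,[0,0,0],[0,0,0]],
  ],
)

```text
t: 44.18
ee_pos: [570.4, 157.3, 71.3]
orientation: [-2.376, -2.055, 0.0]
ft_force: [-13.3, 3.3, 9.6]
width: 51.5
grasp_force: 6.8
```

Call:
apply_moves(
  targets=[
    [-1,[0.3,0,0],[0,0,0]],
    [-1,[0.5,0,0],[0,0,0]],
    [-1,[0.5,0,0],[0,0,0]],
    [-1,[0.5,0,0],[0,0,0]],
    [-1,[0.5,0,0],[0,0,0]],
    [-1,[0.5,0,0],[0,0,0]],
    [-1,[0.4,0,0],[0,0,0]],
    [-1,[0,0,0],[0,0,0]],
  ],
)

```text
t: 45.18
ee_pos: [592.9, 317.4, 71.1]
orientation: [-2.374, -2.055, 0.0]
ft_force: [-4.8, 1.3, 5.4]
width: 49.8
grasp_force: 30.0
```

```bash
python3 go.py 593.9 321 69.5 -8.2
```

```text
yaw -8.2 turn deg 0.0 wz -0.0 shift units x,y,z [0.075 0.009 0.032] q6 0.62 w 49.8 [592.9 317.4  71.1]
```

Call:
apply_moves(
  targets=[
    [-1,[0.05,0,0],[0,0,0]],
    [-1,[0.04,0,0],[0,0,0]],
    [-1,[0.02,0,0],[0,0,0]],
    [-1,[0,0,0],[0,0,0]],
    [-1,[0,0,0],[0,0,0]],
  ],
)

```text
t: 45.8
ee_pos: [593.4, 320.8, 71.1]
orientation: [-2.375, -2.054, 0.003]
ft_force: [-5.7, -1.0, 5.5]
width: 49.8
grasp_force: 30.0
```

Call:
apply_moves(
  targets=[
    [-1,[0.04,0,0],[0,0,0]],
    [-1,[0.04,0,0],[0,0,0]],
    [-1,[0,0,0],[0,0,0]],
    [-1,[0,0,0],[0,0,0]],
  ],
)

```text
t: 46.3
ee_pos: [593.4, 321.1, 71.0]
orientation: [2.374, 2.055, -0.012]
ft_force: [-6.5, -14.8, 11.9]
width: 49.7
grasp_force: 30.0
```

Call:
apply_moves(
  targets=[
    [-1,[-0.05,0,0],[0,0,0]],
    [1,[0,0,0],[0,0,0]],
    [1,[0,0,0],[0,0,0]],
    [1,[0,0,0],[0,0,0]],
    [1,[0,0,-0.6],[0,0,0]],
    [1,[0,0,-1],[0,0,0]],
    [1,[-0.7,0,-0.6],[0,0,0]],
    [1,[-1,0,0],[0,0,0]],
  ],
)

```text
t: 47.3
ee_pos: [584.4, 239.3, 183.8]
orientation: [2.372, 2.056, 0.01]
ft_force: [0.6, -0.5, -0.2]
width: 87.8
grasp_force: 0.0
```

Call:
apply_moves(
  targets=[
    [1,[-1,0,0],[0,0,0]],
    [1,[-1,0,0],[0,0,0]],
    [1,[-1,0.05,0],[0,0,0]],
    [1,[-0.9,0,0],[0,0,0]],
    [1,[0,0,0],[0,0,0]],
    [1,[0,0,0],[0,0,0]],
  ],
)

```text
t: 48.05
ee_pos: [557.3, 45.4, 180.8]
orientation: [2.376, 2.055, 0.001]
ft_force: [0.4, -0.2, 0.3]
width: 87.8
grasp_force: 0.0
```

```bash
python3 st.py w10 guard_grip:88 key_grip:90
python3 - <<'E'
from h import *
d=np.load("pics/w10.npz");K,C=d["K"],d["C"]
m=ctrl.masks_of("key_grip","wrist")
for r in m[:2]: print(r["score"],r["bbox"],r["region"].sum())
px=cv2.imread("pics/w10.png"); u=proj(K,C,[554.4,46.3,90]); print(u)
x,y=map(int,u); c=px[max(0,y-75):y+75,x-100:x+100]; cv2.imwrite("pics/w10c.png",cv2.resize(c,None,fx=4,fy=4)); print(x-100,max(0,y-75))
E
python3 go.py 554.4 46.3 71 -8.2
```

```text
guard_grip []
key_grip [(np.float64(0.79), [322.0, 200.0], [555.9, 44.3])]
[557.1  46.2 180.6]
0.55 [301.2, 169.8, 339.3, 231.1] 1074
[319.23943761 198.20457767]
219 123
yaw -8.2 turn deg -0.0 wz 0.0 shift units x,y,z [-0.004 -0.053  2.192] q6 0.2 w 88.3 [557.1  46.1 180.6]
```

View pics/w10c.png

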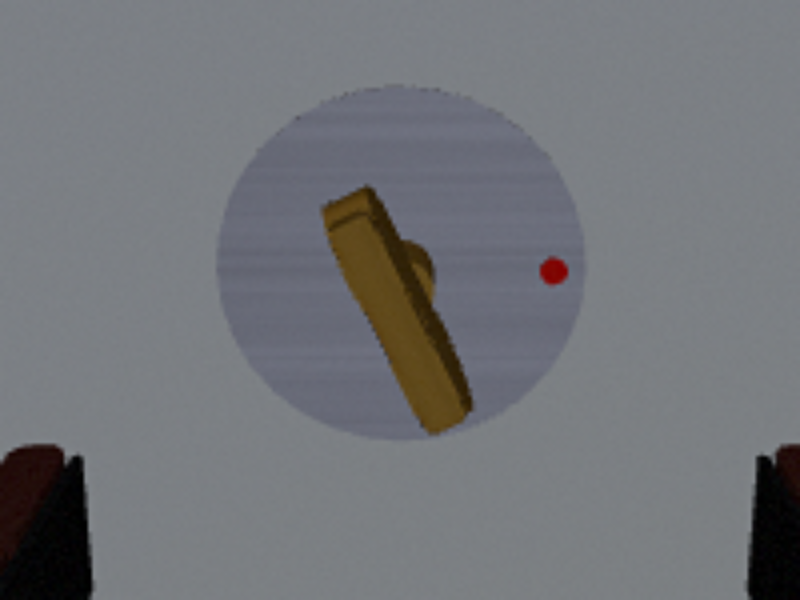

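Run:
```python
from h import *
d=np.load("pics/w10.npz");K,C=d["K"],d["C"]
a=ray(K,C,(307,177.5),100);b=ray(K,C,(331.5,228.5),100);print(a,b,(a+b)/2,np.linalg.norm(a-b),np.degrees(np.arctan2(*(a-b)[[1,0]])))
print(ray(K,C,(319,190.5),60))
```

```text
[548.4608758   66.72581193 100.        ] [560.72505931  23.74989031 100.        ] [554.59296756  45.23785112 100.        ] 44.69161035960606 105.92733534578258
[553.43025422  43.62177612  60.        ]
```

```bash
python3 go.py 554.5 45.5 71 16
```

```text
yaw -8.2 turn deg 24.2 wz -0.269 shift units x,y,z [ 2.000e-03 -5.300e-02  2.192e+00] q6 0.2 w 88.3 [557.1  46.1 180.6]
```

Call:
apply_moves(
  targets=[
    [0,[0,0,0],[0,0,-0.09]],
    [0,[0,0,0],[0,0,-0.09]],
    [0,[0,0,0],[0,0,-0.089]],
    [0,[0,-0.05,0.8],[0,0,0]],
    [0,[0,0,0.8],[0,0,0]],
    [0,[0,0,0.56],[0,0,0]],
    [0,[0,0,0],[0,0,0]],
  ],
)

```text
t: 49.12
ee_pos: [552.9, 45.0, 70.8]
orientation: [-1.889, -2.506, 0.004]
ft_force: [-0.4, 1.1, 0.2]
width: 43.9
grasp_force: 0.0
```

Call:
apply_moves(
  targets=[
    [-1,[0,0,0],[0,0,0]],
    [-1,[0,0,0],[0,0,0]],
    [-1,[0,0,0],[0,0,0]],
    [-1,[0,0,0],[0,0,0]],
  ],
)

```text
t: 49.62
ee_pos: [553.5, 44.0, 73.3]
orientation: [-1.891, -2.507, 0.002]
ft_force: [-4.3, -1.0, 6.8]
width: 12.1
grasp_force: 30.0
```

```bash
cat > m.py <<'E'
from h import *
o=ctrl.get_obs();M=R.from_rotvec(o["orientation"]).as_matrix()
print(round(o["t"],2),"yaw",np.degrees(np.arctan2(M[1,1],M[0,1])).round(1),"mom",np.round(o["moment"],2),"F",np.round(o["ft_force"],1),"q6",o["qpos"][5].round(2),"w",round(o["width"],1),o["ee_pos"].round(1))
E
python3 m.py
```

```text
49.62 yaw 15.9 mom [-0.26  0.8   0.04] F [-4.3 -1.   6.8] q6 -0.22 w 12.1 [553.5  44.   73.3]
```

Call:
apply_moves(
  targets=[
    [-1,[0,0,0],[0,0,0.08]],
    [-1,[0,0,0],[0,0,0.08]],
    [-1,[0,0,0],[0,0,0.08]],
    [-1,[0,0,0],[0,0,0.08]],
    [-1,[0,0,0],[0,0,0]],
  ],
)

```text
t: 50.25
ee_pos: [553.1, 44.0, 73.3]
orientation: [-2.457, -1.956, 0.003]
ft_force: [-5.1, -1.6, 6.8]
width: 11.3
grasp_force: 30.0
```

```bash
python3 m.py
```

```text
50.25 yaw -12.9 mom [-0.23  1.07 -0.  ] F [-5.1 -1.6  6.8] q6 0.28 w 11.3 [553.1  44.   73.3]
```

```bash
python3 st.py w11 key_grip:90
python3 - <<'E'
import cv2
px=cv2.imread("pics/w11.png"); cv2.imwrite("pics/w11c.png",cv2.resize(px[110:310,190:450],None,fx=3,fy=3))
E
```

```text
key_grip [(np.float64(0.72), [324.0, 270.0], [553.7, 42.9])]
[553.1  44.   73.3]
```

View pics/w11c.png

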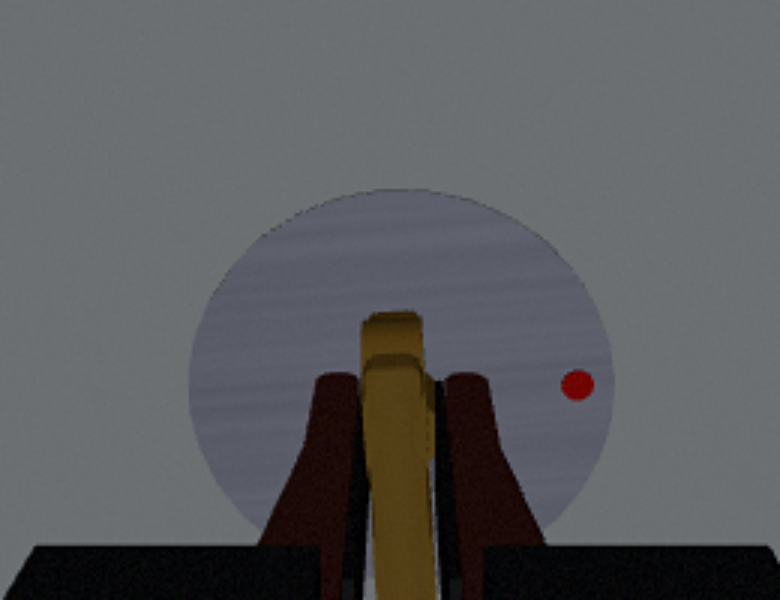

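The key is held (centre ~(394,450) in the crop) and turning with the gripper. Continuing to wind.

Call:
apply_moves(
  targets=[
    [-1,[0,0,0],[0,0,0.1]],
    [-1,[0,0,0],[0,0,0.1]],
    [-1,[0,0,0],[0,0,0.1]],
    [-1,[0,0,0],[0,0,0.1]],
    [-1,[0,0,0],[0,0,0]],
  ],
)

```text
t: 50.98
ee_pos: [552.7, 44.2, 73.3]
orientation: [-2.941, -1.101, 0.005]
ft_force: [-6.5, 0.2, 9.1]
width: 11.9
grasp_force: 30.0
```

```bash
python3 m.py
```

```text
50.98 yaw -49.0 mom [0.04 1.34 0.11] F [-6.5  0.2  9.1] q6 0.91 w 11.9 [552.7  44.2  73.3]
```

Call:
apply_moves(
  targets=[
    [-1,[0,0,0],[0,0,0.1]],
    [-1,[0,0,0],[0,0,0.1]],
    [-1,[0,0,0],[0,0,0.1]],
    [-1,[0,0,0],[0,0,0.1]],
    [-1,[0,0,0],[0,0,0]],
  ],
)

```text
t: 51.6
ee_pos: [552.5, 44.7, 73.3]
orientation: [-3.138, -0.138, 0.006]
ft_force: [-7.4, 2.5, 8.8]
width: 11.3
grasp_force: 30.0
```

```bash
python3 m.py
```

```text
51.6 yaw -85.0 mom [0.52 1.44 0.06] F [-7.4  2.5  8.8] q6 1.54 w 11.3 [552.5  44.7  73.3]
```

Call:
apply_moves(
  targets=[
    [-1,[0,0,0],[0,0,0.1]],
    [-1,[0,0,0],[0,0,0.1]],
    [-1,[0,0,0],[0,0,0.1]],
    [-1,[0,0,0],[0,0,0.1]],
    [-1,[0,0,0],[0,0,0]],
  ],
)

```text
t: 52.22
ee_pos: [552.6, 45.1, 73.3]
orientation: [-3.027, 0.839, 0.006]
ft_force: [-7.0, 4.2, 9.5]
width: 11.6
grasp_force: 30.0
```

```bash
python3 m.py
```

```text
52.23 yaw -121.0 mom [1.01 1.29 0.06] F [-7.   4.2  9.5] q6 2.17 w 11.6 [552.6  45.1  73.3]
```

Call:
apply_moves(
  targets=[
    [1,[0,0,0],[0,0,0]],
    [1,[0,0,0],[0,0,0]],
    [1,[0,0,0],[0,0,0]],
    [1,[0,0,0],[0,0,-0.11]],
    [1,[0,0,0],[0,0,-0.11]],
    [1,[0,0,0],[0,0,-0.11]],
    [1,[0,0,0],[0,0,-0.11]],
    [1,[0,0,0],[0,0,-0.11]],
  ],
)

```text
t: 53.22
ee_pos: [554.6, 44.2, 72.6]
orientation: [3.099, 0.517, 0.0]
ft_force: [-1.0, -0.3, -0.5]
width: 86.4
grasp_force: 0.0
```

Call:
apply_moves(
  targets=[
    [1,[0,0,0],[0,0,-0.11]],
    [1,[0,0,0],[0,0,-0.11]],
    [1,[0,0,0],[0,0,-0.11]],
    [1,[0,0,0],[0,0,-0.11]],
    [1,[0,0,0],[0,0,-0.11]],
    [1,[0,0,0],[0,0,-0.11]],
    [1,[0,0,0],[0,0,-0.11]],
    [1,[0,0,0],[0,0,-0.11]],
  ],
)

```text
t: 54.22
ee_pos: [554.6, 44.2, 72.6]
orientation: [2.058, 2.374, 0.0]
ft_force: [0.3, 0.2, 0.1]
width: 87.7
grasp_force: 0.0
```

Call:
apply_moves(
  targets=[
    [1,[0,0,0],[0,0,-0.11]],
    [1,[0,0,0],[0,0,-0.11]],
    [1,[0,0,0],[0,0,-0.11]],
    [1,[0,0,0],[0,0,-0.11]],
    [1,[0,0,0],[0,0,-0.11]],
    [1,[0,0,0],[0,0,-0.02]],
    [1,[0,0,0],[0,0,0]],
  ],
)

```text
t: 55.1
ee_pos: [554.5, 44.2, 72.7]
orientation: [0.84, 3.027, 0.0]
ft_force: [0.2, -0.4, 0.2]
width: 87.8
grasp_force: 0.0
```

```bash
python3 m.py;python3 go.py 554 45 71 59; python3 st.py w12 key_grip:90
```

```text
55.1 yaw 59.0 mom [ 0.08  0.   -0.06] F [ 0.2 -0.4  0.2] q6 -0.97 w 87.8 [554.5  44.2  72.7]
yaw 59.0 turn deg 0.0 wz -0.0 shift units x,y,z [0.017 0.007 0.033] q6 -0.97 w 87.8 [554.5  44.2  72.7]
key_grip [(np.float64(0.8), [325.0, 266.0], [553.1, 45.6])]
[554.5  44.2  72.7]
```

View pics/w12.png

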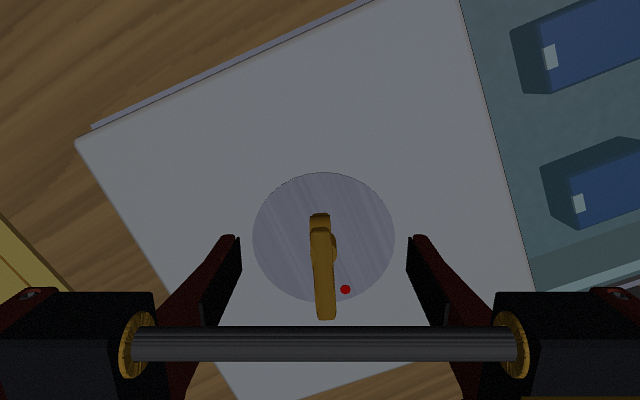

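The key kept its position and lines up with the jaws at (323,265). Regripping.

Call:
apply_moves(
  targets=[
    [-1,[0,0,0],[0,0,0]],
    [-1,[0,0,0],[0,0,0]],
    [-1,[0,0,0],[0,0,0]],
    [-1,[0,0,0],[0,0,0]],
    [-1,[0,0,0],[0,0,0]],
    [-1,[0,0,0],[0,0,0]],
  ],
)

```text
t: 55.95
ee_pos: [554.5, 44.3, 72.7]
orientation: [0.836, 3.028, 0.0]
ft_force: [0.4, -0.7, -0.0]
width: 31.4
grasp_force: 0.0
```

Call:
apply_moves(
  targets=[
    [-1,[0,0,0],[0,0,0.1]],
    [-1,[0,0,0],[0,0,0.1]],
    [-1,[0,0,0],[0,0,0.1]],
    [-1,[0,0,0],[0,0,0.1]],
    [-1,[0,0,0],[0,0,0]],
  ],
)

```text
t: 56.58
ee_pos: [553.7, 44.1, 72.6]
orientation: [-1.728, -2.622, 0.002]
ft_force: [-2.4, -1.8, 2.1]
width: 12.5
grasp_force: 28.7
```

```bash
python3 m.py
```

```text
56.58 yaw 23.2 mom [-0.33  0.56  0.05] F [-2.4 -1.8  2.1] q6 -0.35 w 12.5 [553.7  44.1  72.6]
```

Call:
apply_moves(
  targets=[
    [-1,[0,0,0],[0,0,0.1]],
    [-1,[0,0,0],[0,0,0.1]],
    [-1,[0,0,0],[0,0,0]],
  ],
)

```text
t: 56.95
ee_pos: [553.5, 44.0, 72.6]
orientation: [-2.113, -2.324, 0.003]
ft_force: [-4.4, -3.2, 5.0]
width: 12.9
grasp_force: 32.7
```

```bash
python3 m.py
```

```text
56.95 yaw 5.4 mom [-0.47  0.9   0.6 ] F [-4.4 -3.2  5. ] q6 -0.04 w 12.9 [553.5  44.   72.6]
```

Call:
apply_moves(
  targets=[
    [0.2,[0,0,0],[0,0,0]],
    [0.2,[0,0,0],[0,0,0]],
    [0.2,[0,0,-1],[0,0,0]],
    [0.2,[0,0,-1],[0,0,0]],
    [0.2,[0,0,0],[0,0,0]],
    [0.2,[0,0,0],[0,0,0]],
  ],
)

```text
t: 57.7
ee_pos: [554.4, 44.4, 172.4]
orientation: [2.119, 2.319, 0.001]
ft_force: [0.2, -1.1, -0.5]
width: 52.5
grasp_force: 0.0
```

```bash
cat > ka.py <<'E'
from h import *
import sys
def ang(px,K,C):
    h=cv2.cvtColor(px,cv2.COLOR_BGR2HSV); m=cv2.inRange(h,(12,100,40),(30,255,255)); m[:110]=0;m[320:]=0;m[:,:240]=0;m[:,400:]=0
    n,l,s,_=cv2.connectedComponentsWithStats(m); i=1+np.argmax(s[1:,4]); cs,_=cv2.findContours((l==i).astype(np.uint8),0,1)
    w=np.array([ray(K,C,u,100)[:2] for u in cs[0][:,0,:]]).astype(np.float32)
    c,(a,b),t=cv2.minAreaRect(w)
    # top face = brightest brass
    g=h[...,2]*(l==i); ys,xs=np.nonzero(g>0.85*np.percentile(g[g>0],90)); p=np.array([ray(K,C,u,100)[:2] for u in zip(xs,ys)]); e,v=np.linalg.eigh(np.cov(p.T)); v=v[:,1]
    print("rect",np.round(c,1),round(a,1),round(b,1),round(t+(90 if b>a else 0),1),"top",len(p),np.degrees(np.arctan2(v[1],v[0])).round(1)%180,p.mean(0).round(1))
for f in ["w10"]:
    d=np.load(f"pics/{f}.npz"); ang(cv2.imread(f"pics/{f}.png"),d["K"],d["C"])
px,K,C=cam("wrist"); cv2.imwrite("pics/w13.png",px); ang(px,K,C)
E
python3 ka.py; python3 m.py
```

```text
rect [541.3 -42.7] 29.3 134.9 171.7 top 4565 171.7 [542.7 -42.5]
rect [562. -37.] 100.8 31.9 5.2 top 2684 178.9 [556.3 -41.5]
57.75 yaw 5.2 mom [0.05 0.01 0.04] F [-0.4 -0.2  1. ] q6 -0.03 w 52.4 [553.8  44.4 171.7]
```

```bash
sed -i 's/m\[320:\]=0/m[245:]=0/; s/^px,K,C=cam.*$/d=np.load("pics\/w10.npz")/' ka.py
cat >> ka.py <<'E'
o=ctrl.get_obs(); px,K,C=cam("wrist"); ang(px,K,C)
E
python3 ka.py
```

```text
rect [555.8  47.8] 15.5 49.4 107.2 top 688 106.0 [553.1  46.6]
rect [554.4  47.9] 13.6 49.9 111.1 top 749 110.5 [552.7  46.9]
```

Call:
apply_moves(
  targets=[
    [0.2,[0,0,0.4],[0,0,-0.085]],
    [0.2,[0,0,0.9],[0,0,-0.085]],
    [0.2,[0,0,0.7],[0,0,0]],
    [0.2,[0,0,0],[0,0,0]],
    [-1,[0,0,0],[0,0,0]],
    [-1,[0,0,0],[0,0,0]],
    [-1,[0,0,0],[0,0,0]],
    [-1,[0,0,0],[0,0,0]],
  ],
)

```text
t: 58.8
ee_pos: [554.8, 44.3, 73.4]
orientation: [1.792, 2.58, 0.001]
ft_force: [-2.8, -1.6, 1.1]
width: 16.5
grasp_force: 2.0
```

Call:
apply_moves(
  targets=[
    [-1,[0,0,0],[0,0,0]],
    [-1,[0,0,0],[0,0,0]],
  ],
)

```text
t: 59.05
ee_pos: [553.6, 44.0, 73.1]
orientation: [-1.792, -2.579, 0.002]
ft_force: [-4.3, -2.0, 5.5]
width: 11.7
grasp_force: 30.0
```

```bash
python3 m.py
```

```text
59.05 yaw 20.4 mom [-0.29  0.67  0.04] F [-4.3 -2.   5.5] q6 -0.3 w 11.7 [553.6  44.   73.1]
```

Call:
apply_moves(
  targets=[
    [-1,[0,0,0],[0,0,0.05]],
    [-1,[0,0,0],[0,0,0]],
    [-1,[0,0,0],[0,0,0]],
  ],
)

```text
t: 59.42
ee_pos: [553.5, 44.0, 73.1]
orientation: [-1.891, -2.507, 0.002]
ft_force: [-4.4, -1.3, 5.5]
width: 11.7
grasp_force: 30.0
```

```bash
python3 m.py
```

```text
59.42 yaw 16.0 mom [-0.36  0.69  0.17] F [-4.4 -1.3  5.5] q6 -0.22 w 11.7 [553.5  44.   73.1]
```

Call:
apply_moves(
  targets=[
    [-1,[0,0,0],[0,0,0.05]],
    [-1,[0,0,0],[0,0,0]],
    [-1,[0,0,0],[0,0,0]],
  ],
)

```text
t: 59.8
ee_pos: [553.7, 43.3, 73.1]
orientation: [-1.988, -2.432, 0.003]
ft_force: [-2.5, -4.9, 5.7]
width: 12.0
grasp_force: 30.6
```

```bash
python3 m.py
```

```text
59.8 yaw 11.5 mom [-1.15  0.64  0.11] F [-2.5 -4.9  5.7] q6 -0.14 w 12.0 [553.7  43.3  73.1]
```

Call:
apply_moves(
  targets=[
    [-1,[0,0,0],[0,0,0.05]],
    [-1,[0,0,0],[0,0,0]],
    [-1,[0,0,0],[0,0,0]],
  ],
)

```text
t: 60.18
ee_pos: [553.6, 43.7, 73.1]
orientation: [-2.081, -2.353, 0.003]
ft_force: [-3.8, -3.1, 6.2]
width: 12.9
grasp_force: 33.4
```

```bash
python3 m.py
```

```text
60.17 yaw 7.0 mom [-0.58  0.71  0.58] F [-3.8 -3.1  6.2] q6 -0.06 w 12.9 [553.6  43.7  73.1]
```

Call:
apply_moves(
  targets=[
    [0.2,[0,0,0],[0,0,0]],
    [0.2,[0,0,0],[0,0,0]],
    [0.2,[0,0,-1],[0,0,0]],
    [0.2,[0,0,-0.95],[0,0,0]],
    [0.2,[0,0,0],[0,0,0]],
    [0.2,[0,0,0],[0,0,0]],
  ],
)

```text
t: 60.92
ee_pos: [554.1, 44.3, 169.7]
orientation: [-2.083, -2.351, 0.0]
ft_force: [-0.0, -0.1, -0.2]
width: 52.6
grasp_force: 0.0
```

```bash
python3 ka.py; python3 m.py
```

```text
rect [555.8  47.8] 15.5 49.4 107.2 top 688 106.0 [553.1  46.6]
rect [554.2  47.8] 13.2 50.1 111.1 top 760 110.3 [552.7  46.7]
60.98 yaw 6.9 mom [-0.03 -0.01  0.03] F [ 0.7  0.  -0.3] q6 -0.06 w 52.6 [553.6  44.3 169. ]
```

The key is at its stop. It reads 110° in world axes, which matches 4.2 rad for a station at -8.2°, and it doesn't move under 0.6 N m. I'll retreat and check the final state.

Call:
apply_moves(
  targets=[
    [0.2,[0,0,-1],[0,0,0]],
    [0.2,[-0.3,0,-1],[0,0,0]],
    [0.2,[-0.3,0,-0.8],[0,0,0]],
    [0.2,[0,0,0],[0,0,0]],
    [0.2,[0,0,0],[0,0,0]],
  ],
)

```text
t: 61.6
ee_pos: [557.2, 14.6, 308.1]
orientation: [-2.082, -2.35, 0.003]
ft_force: [-1.2, -0.7, 0.6]
width: 52.7
grasp_force: 0.0
```

```bash
python3 - <<'E'
from h import *
for n in ["scene","side","wrist"]:
    px,K,C=cam(n)
    for l,z in [("guard_grip",88),("spent",4),("tray_in",4),("day1",8),("tumbler",0),("measure",0),("tin",0),("jar",0)]:
        print(n,l,[(round(float(d["score"]),2),ray(K,C,d["xy"],z)[:2].round().tolist()) for d in ctrl.pinpoint(l,n)[:5]])
E
python3 m.py
```

```text
scene guard_grip [(0.68, [604.0, 315.0])]
scene spent [(0.63, [511.0, 429.0])]
scene tray_in [(0.93, [506.0, 432.0])]
scene day1 []
scene tumbler [(0.63, [514.0, -305.0]), (0.57, [714.0, -193.0]), (0.16, [504.0, 436.0])]
scene measure []
scene tin [(0.95, [657.0, 444.0]), (0.2, [507.0, 438.0])]
scene jar [(0.53, [748.0, -303.0])]
side guard_grip [(0.79, [596.0, 313.0])]
side spent [(0.57, [506.0, 457.0])]
side tray_in [(0.76, [511.0, 430.0]), (0.22, [671.0, 506.0])]
side day1 []
side tumbler [(0.79, [709.0, -188.0]), (0.62, [681.0, 507.0])]
side measure [(0.88, [745.0, 190.0])]
side tin [(0.6, [654.0, 455.0])]
side jar [(0.94, [737.0, -305.0])]
wrist guard_grip []
wrist spent []
wrist tray_in []
wrist day1 []
wrist tumbler []
wrist measure [(0.71, [756.0, 207.0])]
wrist tin []
wrist jar []
62.95 yaw 6.9 mom [ 0.01  0.04 -0.02] F [0.5 0.6 0.1] q6 -0.12 w 52.4 [558.1  14.5 310.2]
```

```bash
python3 -c "
from workcell import ctrl
print(ctrl.close_job())"
```

```text
the job is handed in; nothing more can be done
None
```

I handed in the job: the red box is in the steel tray, all four day boxes are flat in the well with lids up, the guard is pushed against its shut stop, and the key is wound until it no longer turns. The bystanders I could locate afterwards (tumbler, cup, tin, jar) hadn't moved; I didn't re-check the organizer.

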